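# Scoop brass guitar knobs into a tip bucket until it trips, then reset it

### The arm

A 6-joint arm with a two-finger parallel gripper is mounted at the origin on the work surface. World frame = base frame: x ahead of the robot, y to its left, z up, the work surface at z = 0. Lengths are in m, angles in degrees, forces in N, time in s.
With the tool pointing down it reaches from about 0.25 to 0.725 m from the base axis. Payload 9.7 kg.
Tool frame: the origin (TCP) lies where the fingers leave the gripper's body, on its centre line; the fingertips stand 73 mm ahead of it and the grasp point (between the pads) lies 54 mm ahead of it; z points along the fingers, y is the line along which they close (so a half turn about z gives the same grasp; the last joint's range is limited). The gripper opens to 85 mm and grips with 20 to 120 N. Pads are 22 mm wide; open, the fingers measure 114 mm over their backs; the gripper's body (76 mm by 85 mm) begins 54 mm behind the grasp point. The pads swing forward as they close: fully open they stand 13 mm farther back than shut.
Start: joints at [-63.426, 4.979, 10.078, 95.1, 0, 90], TCP at [0.246, -0.492, 0.304] pointing down, gripper open.
Joint ranges: [-179.16, 179.16], [-48.56, 103.87], [-65.8, 70.77], [-126.05, 130.52], [-82.76, 87.17], [-180, 180]. Speed limits (degrees/s): [127.2, 127.2, 147.25, 180, 180, 180].

### API

Orientations are given as [roll, pitch, yaw] about the fixed x, y, z axes, in that order (R = Rz(yaw) Ry(pitch) Rx(roll)).
In Python, from workcell import sensors, imaging, bot gives the robot as it stands.
- The arm moves only by the tool apply_moves, never from a script. Its argument "rows" is a list of rows, each a list of 3 entries, a list of its own where there are three numbers: the shift along the tool's x, y, z in units of 10 cm (1.0 is 10 cm), then the turn, a rotation vector about the tool's x, y, z in units of 30 degrees (1.0 is 30 degrees), then the opening, from 0 (shut) to 1 (fully open). A call has 1 to 20 rows; each row is the pose to reach, as a shift and turn from the pose commanded when the call began, along the tool's axes at that moment; what a row does not reach only later rows make up. A row lasts 1/10 s, in which the tool goes at most 50 mm and 8.59 degrees, less where a joint would pass 70% of its speed; a pose out of reach is approached as far as the arm can. A call with a number of a shift or a turn outside -1 to 1 is refused whole. A call with a gripper value outside its range is refused whole. The fingers move at their own pace and stop on an object; "force" is the grip in N (left out, the last holds). Time passes only in rows, so rows that repeat a pose let the fingers close. It gives the time, the measured TCP pose, the force, the opening and the grip force at its end, in the units of the state.
- sensors.get_obs(): the state, without advancing time (a new reading comes with each control period).
- imaging.camera(name): name is "scene" or "top" or "wrist"; returns (picture, depth): 420x560x3 uint8, red, green, blue; 420x560 float32, m along the optical axis (not along the pixel's ray), 0 where there is no reading.
- imaging.get_calibration(name): a dict with "intrinsics" (3x3 intrinsics, pixels), "world_from_camera" (4x4, takes a point from camera to world coordinates). Camera axes: x right, y down, z forward; pixel columns grow to the right and rows downward; lengths in m; the calibration is good to about 2 mm. A picture is of the moment at which its call begins: read the wrist's pose just before it. get_calibration takes no time and is no camera call; for the wrist camera it gives the pose at the moment of the call.
- bot.job_done(): hands the job in; it is judged then, once.
The state is a dict: "time": time; "q": joint angles; "qd": joint speeds; "joint_efforts": joint torques, N m; "ee_pos": TCP position; "tcp_rot": TCP orientation; "wrist_force": force on the tool from outside, world axes, zero at the start; "torque": the same for the moment, N m; "opening": finger opening in m; "grasp_force": force on a finger pad.
Only numpy, scipy, OpenCV 4.12 (cv2) and the standard library are available. Lean on these libraries where they do the work, as an engineer would, in place of code of your own. Each camera call takes 0.05 s, during which the arm holds its last target. There are 200 camera calls.

### The job

Portion out a set of guitar knobs: with the hand scoop, and without touching knobs with the fingers or spilling any onto the bench, scoop knobs from the bin and pour them into the tip bucket until it trips and dumps itself into the tray below (one good scoopful may do; pour again if not). Pour out all that you scoop, so that every knob ends either in the tray or in the bin. Then stand the scoop back on the bench and swing the bucket back upright by its bar, leaving the things lying around alone.

Things in the scene. Friction and masses are not known exactly. Their poses are not given: they have to be found in the camera images.
- bin: Grey open parts bin, fixed. Origin: under its centre, on the bench; x along its length, away from the robot. Inside 180 (x) by 84 (y) mm, walls 4 mm, inner floor 20 mm above the bench. Rims above the bench: near end (-x) 50, sides 70, far end (+x) 80 mm. The knobs lie in the far half; the near half is free at the start.
- knob0: Brass guitar knob, one of eight alike: short fat cylinder with well rounded edges, 20 mm across, 18 mm high, 35 g. Origin at its centre, z along its axis.
- knob1: Brass guitar knob, one of eight alike: short fat cylinder with well rounded edges, 20 mm across, 18 mm high, 35 g. Origin at its centre, z along its axis.
- knob2: Brass guitar knob, one of eight alike: short fat cylinder with well rounded edges, 20 mm across, 18 mm high, 35 g. Origin at its centre, z along its axis.
- knob3: Brass guitar knob, one of eight alike: short fat cylinder with well rounded edges, 20 mm across, 18 mm high, 35 g. Origin at its centre, z along its axis.
- knob4: Brass guitar knob, one of eight alike: short fat cylinder with well rounded edges, 20 mm across, 18 mm high, 35 g. Origin at its centre, z along its axis.
- knob5: Brass guitar knob, one of eight alike: short fat cylinder with well rounded edges, 20 mm across, 18 mm high, 35 g. Origin at its centre, z along its axis.
- knob6: Brass guitar knob, one of eight alike: short fat cylinder with well rounded edges, 20 mm across, 18 mm high, 35 g. Origin at its centre, z along its axis.
- knob7: Brass guitar knob, one of eight alike: short fat cylinder with well rounded edges, 20 mm across, 18 mm high, 35 g. Origin at its centre, z along its axis.
- scoop_grip (a point): Centre of the wooden handle of the hand scoop (steel pan, loose, 150 to 250 g). Axes are the pan's: x to its open front, y across, z up from its floor. The handle is a bar 20 mm wide (y), 16 mm thick, 85 mm long, leaning back 12 deg from z: its upper end goes to -x, 40 mm past this point. The pan's underside is at z = -77 mm. It stands on the bench between bin and stand.
- scoop_lip (a point): Middle of the pan's front lip, on its underside; axes as scoop_grip, from which it lies 83 mm ahead (x) and 77 mm below. The pan runs 74 mm back from here (-x) and is 68 mm wide; floor 2 mm thick, bevelled to a thin edge over the front 16 mm; back wall 37 mm and side walls 33 mm high, side walls only 17 mm high near the front and absent over the front 13 mm.
- tray_mid (a point): Centre of the tray floor of the grey tip stand (fixed), 20 mm above the bench. x points away from the robot, the way the bucket dumps; y left. Tray 210 (x) by 136 (y) mm outside, rims 60 mm above the bench. The bucket's hinge runs along y, at x = -35 mm and 115 mm above this point, between posts at y = -61 and +61 mm that rise 128 mm above this point.
- bucket_valley (a point): Bottom of the V trough inside the aluminium tip bucket, mid-width; axes turn with the bucket, upright they are tray_mid's. Trough 94 mm wide (y). Upright its front plate rises from here to 45 mm ahead and 26 mm up, its back plate to 32 mm behind and 45 mm up: the mouth runs from x = -32 to +45 mm. Side cheeks reach 45 mm up. The hinge lies at x = -40, z = +8 mm.
- reset_bar (a point): Middle of the round black bar (16 mm thick, 60 mm long along y) at the end of the bucket's counterweight lever, on the right (-y) outside of the stand, 106 mm from its mid-plane; the lever is at its +y end. 95 mm from the hinge axis: upright it is 50 mm behind and 81 mm above the hinge, dumped 74 mm ahead and 59 mm above.
- bucket (a joint): Bucket angle in rad: 0 upright on its stop, 1.45 fully dumped towards +x. Over-centre: it stays at either end by itself. About three knobs in the trough (two to four) make it tip past 0.24 rad and dump, in about a second. Empty, it stays dumped until its bar is carried back (a few newtons) past 0.24 rad, after which it sinks upright.
- neck_rest: Half-moon wooden neck rest, loose bystander, 45 x 115 x 62 mm. Origin under its centre.
- meter: Small grey box-shaped meter, loose bystander, 60 x 100 x 24 mm. Origin under its centre.
- sanding_block: Cork sanding block, loose bystander, 70 x 110 x 30 mm. Origin under its centre.
Not all that is in view belongs to the job. Several things look just like the part that bears scoop_grip: the one meant starts nearest to the robot's base.

How it is judged:
By the outcome, as a careful person would: the job done as asked, in the order asked, and still so for the second after the job is handed in, with the robot touching nothing.
It also fails if it takes over 72 s, if anything falls off the work surface, if the arm or the gripper's body presses on something with over 40 N, if the wrist force passes 120 N, or if a joint passes its speed limit or range.

## Working session

There is one attempt and no reset: what is moved stays moved. The work goes in short steps, Python scripts to look and compute and a tool call to move; the robot and the scene stay as the last step left them, time stands still between calls to the robot, and variables do not carry over. Pictures are saved under pics/ and viewed, at most 10 in all, crops included, and the job is handed in when it is done.

Besides the shell and the picture viewer there is one more tool, called after "Emit:" as name([rows], argument=value, ...), one row to a line, values as JSON. apply_moves: Moves the arm, as the interface text tells. Its arguments: {"type":"object","properties":{"rows":{"type":"array"},"force":{"type":"number"}},"required":["rows"]}

```bash
mkdir -p pics; ls; cat > h.py <<'E'
import numpy as np, cv2
from workcell import sensors, imaging, bot
def grab(n,save=None):
    c=imaging.get_calibration(n); im,d=imaging.camera(n)
    if save: cv2.imwrite(f'pics/{save}.png',im[:,:,::-1])
    K=np.array(c['intrinsics']);T=np.array(c['world_from_camera'])
    v,u=np.mgrid[:420,:560]
    P=np.stack([(u-K[0,2])/K[0,0]*d,(v-K[1,2])/K[1,1]*d,d],-1)@T[:3,:3].T+T[:3,3]
    P[d==0]=np.nan
    return im,P,K,T
E
python3 - <<'E'
from h import *
print(sensors.get_obs())
for n in('top','scene'):
    im,P,K,T=grab(n,n); np.savez(n,im=im,P=P,K=K,T=T); print(n,T.round(3),K.round(1))
a=cv2.imread('pics/top.png');b=cv2.imread('pics/scene.png')
E
```

```text
pics
{'time': 0.0, 'q': array([-6.34253520e+01,  5.01021859e+00,  1.00353167e+01,  9.51016809e+01,
       -1.49560626e-03,  8.99995395e+01]), 'qd': array([ 0.07209583, -0.06850005,  0.03767291, -0.00583236,  0.00819028,
       -0.00660992]), 'joint_efforts': array([ 1.85251236e-03, -5.20391786e+01,  4.64803827e+01,  1.64413213e-02,
        3.07722974e-05,  4.24608402e-05]), 'ee_pos': array([ 0.24598043, -0.49176733,  0.30319921]), 'tcp_rot': array([-1.79923417e+02,  1.49498943e-03,  2.65751105e+01]), 'wrist_force': array([ 0.764041  ,  0.68835619, -0.80886646]), 'torque': array([-0.01853058, -0.02418835, -0.02078687]), 'grasp_force': 0.0, 'opening': 0.0853006757832979}
top [[-0.029 -0.991  0.131  0.477]
 [-0.999  0.032  0.015  0.022]
 [-0.019 -0.131 -0.991  1.232]
 [ 0.     0.     0.     1.   ]] [[478.1   0.  286.9]
 [  0.  478.1 207.8]
 [  0.    0.    1. ]]
scene [[-0.552  0.466 -0.692  1.462]
 [ 0.834  0.313 -0.454  0.588]
 [ 0.005 -0.828 -0.561  0.861]
 [ 0.     0.     0.     1.   ]] [[418.    0.  276.8]
 [  0.  418.  212.3]
 [  0.    0.    1. ]]
```

View pics/top.png

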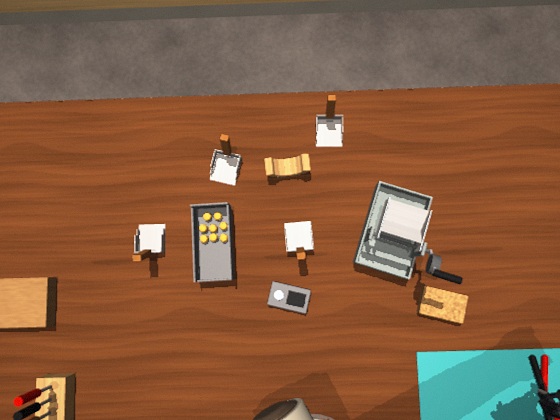

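View pics/scene.png

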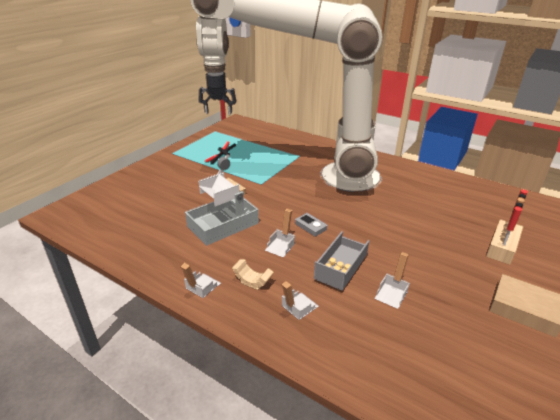

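The top view has +x up and +y left. The bin is at (213,243) with eight yellow knobs at its far end. The nearest scoop is at (298,240) with its handle at (301,255). The stand is at (393,230), the reset bar at (445,275), the meter at (289,297) and the sanding block at (443,304).

```bash
python3 - <<'E'
from h import *
z=np.load('top.npz');im=z['im'];P=z['P'];T=z['T']
Z=P[...,2]
print('bench z',np.nanmedian(Z[340:345,200:250]))
def reg(x0,x1,y0,y1): 
    m=np.zeros(Z.shape,bool); m[y0:y1,x0:x1]=1; return m
def rect(m,name):
    p=P[m][:,:2]; p=p[~np.isnan(p[:,0])]
    r=cv2.minAreaRect((p*1000).astype(np.float32)); print(name,len(p),r, 'z',np.nanpercentile(Z[m],[5,50,95]).round(3))
rect(reg(185,245,195,295)&(Z>0.035)&(Z<.1),'bin')
rect(reg(350,438,175,285)&(Z>0.04)&(Z<.07),'tray rim')
rect(reg(350,438,175,285)&(Z>0.1),'bucket hi')
rect(reg(280,318,210,262)&(Z>0.012)&(Z<.05),'pan')
rect(reg(280,318,210,275)&(Z>0.06),'handle')
rect(reg(415,475,245,285)&(Z>0.1),'bar')
rect(reg(265,315,278,318)&(Z>0.012),'meter')
rect(reg(415,475,283,326)&(Z>0.012),'block')
hsv=cv2.cvtColor(im,cv2.COLOR_RGB2HSV)
k=reg(185,245,195,250)&(hsv[...,1]>130)&(hsv[...,2]>130)
n,l,s,c=cv2.connectedComponentsWithStats(k.astype(np.uint8))
for i in range(1,n):
    if s[i,4]>15: print('knob',s[i,4],np.nanmedian(P[l==i],0).round(3))
m=reg(280,318,210,275)&(Z>0.06)
for q in P[m]: print(q.round(3),end=' ')
m=reg(415,475,245,285)&(Z>0.1)
print()
for zz in np.arange(.1,.3,.01):
    mm=m&(Z>=zz)&(Z<zz+.01)
    if mm.sum(): print(zz.round(2),mm.sum(),P[mm].min(0).round(3),P[mm].max(0).round(3))
crops=[cv2.resize(cv2.cvtColor(im,cv2.COLOR_RGB2BGR)[170:330,a:b],None,fx=4,fy=4,interpolation=2) for a,b in[(265,465)]]
cv2.imwrite('pics/c1.png',cv2.resize(crops[0],(750,600)))
E
```

```text
bench z -1.675225847530548e-05
bin 1137 ((554.68310546875, 229.11964416503906), (188.1299591064453, 93.33037567138672), 1.9553169012069702) z [0.036 0.052 0.078]
tray rim 1075 ((572.7177734375, -219.4873504638672), (137.12710571289062, 210.9844512939453), 70.81678009033203) z [0.044 0.059 0.064]
bucket hi 2240 ((554.2422485351562, -235.27101135253906), (164.14590454101562, 131.4243621826172), 57.88493728637695) z [0.129 0.147 0.205]
pan 73 ((559.7804565429688, 14.359045028686523), (60.5756721496582, 67.7729263305664), 3.5091590881347656) z [0.013 0.032 0.044]
handle 90 ((519.2997436523438, 11.783629417419434), (18.886913299560547, 25.7626953125), 88.19245147705078) z [0.071 0.114 0.119]
bar 602 ((480.85107421875, -277.0544738769531), (107.53094482421875, 48.3306884765625), 30.960311889648438) z [0.138 0.206 0.225]
meter 981 ((413.9761657714844, 43.938377380371094), (100.1084213256836, 60.12330627441406), 75.19114685058594) z [0.02  0.024 0.029]
block 1346 ((392.6585998535156, -337.93145751953125), (112.5425033569336, 84.08255004882812), 74.39547729492188) z [0.025 0.03  0.034]
knob 1
[... 2047 characters left out ...]
 
0.1 4 [ 0.506 -0.26   0.103] [ 0.513 -0.258  0.107]
0.11 6 [ 0.505 -0.26   0.11 ] [ 0.515 -0.258  0.118]
0.12 3 [ 0.505 -0.261  0.124] [ 0.512 -0.258  0.128]
0.13 26 [ 0.504 -0.28   0.13 ] [ 0.528 -0.25   0.139]
0.14 66 [ 0.501 -0.284  0.14 ] [ 0.527 -0.248  0.15 ]
0.15 23 [ 0.503 -0.282  0.15 ] [ 0.527 -0.25   0.16 ]
0.16 13 [ 0.479 -0.266  0.161] [ 0.526 -0.25   0.17 ]
0.17 24 [ 0.469 -0.268  0.17 ] [ 0.521 -0.248  0.179]
0.18 26 [ 0.462 -0.285  0.18 ] [ 0.505 -0.258  0.19 ]
0.19 47 [ 0.464 -0.288  0.19 ] [ 0.505 -0.258  0.2  ]
0.2 125 [ 0.466 -0.284  0.2  ] [ 0.502 -0.26   0.21 ]
0.21 65 [ 0.442 -0.321  0.21 ] [ 0.487 -0.262  0.22 ]
0.22 174 [ 0.442 -0.319  0.22 ] [ 0.472 -0.262  0.227]
```

View pics/c1.png

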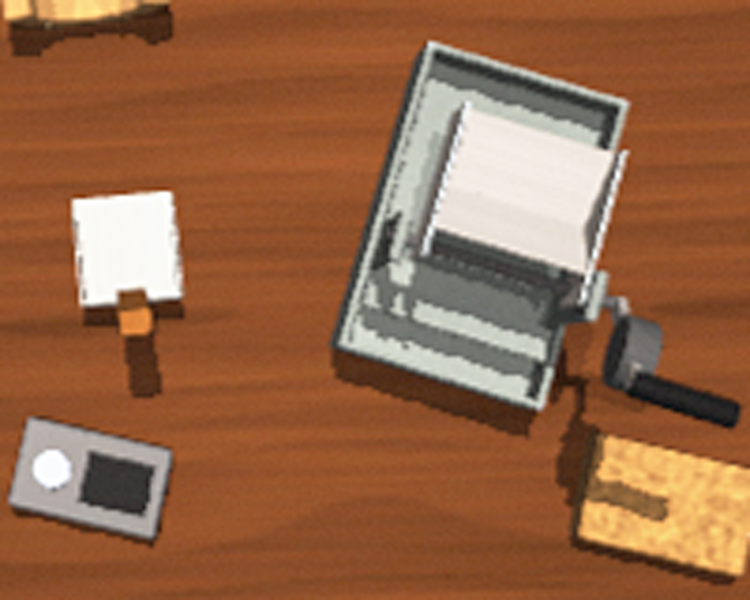

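The crop shows the scoop with its lip up (+x) and its handle toward the robot. The bucket is upright, tilted over the tray. The black bar is at right, about (685,400) in the crop. The sanding block lies below the bar, clear of it.

```bash
cat >> h.py <<'E'
from scipy.spatial.transform import Rotation as Ro
def pose(): 
    o=sensors.get_obs(); return np.array(o['ee_pos']),Ro.from_euler('xyz',o['tcp_rot'],degrees=True)
def Rt(yaw,tilt): return Ro.from_euler('z',yaw,degrees=True)*Ro.from_euler('x',180,degrees=True)*Ro.from_euler('y',tilt,degrees=True)
def rel(g,R,p0=None,R0=None):
    """shift/turn units from pose to grasp point g with orientation R; returns new pose"""
    if p0 is None: p0,R0=pose()
    t=np.array(g)-R.apply([0,0,.054])
    s=R0.inv().apply(t-p0)/.1; r=(R0.inv()*R).as_rotvec(degrees=True)/30
    print('shift',s.round(3),'turn',r.round(3)); return t,R
E
python3 - <<'E'
from h import *
z=np.load('top.npz');im=z['im'];P=z['P'];Z=P[...,2]
hsv=cv2.cvtColor(im,cv2.COLOR_RGB2HSV)
m=np.zeros(Z.shape,bool);m[212:262,280:318]=1
m&=(hsv[...,1]<60)&(hsv[...,2]>120)
p=P[m];p=p[~np.isnan(p[:,0])]; print(len(p),p.min(0),p.max(0))
f=p[p[:,2]<.012]; print(cv2.minAreaRect((f[:,:2]*1000).astype(np.float32)))
# front edge: max x by y
ys=np.arange(-.015,.045,.004); xs=[f[(abs(f[:,1]-y)<.003),0].max() for y in ys]; print(np.degrees(np.arctan(np.polyfit(ys,xs,1)[0])),np.mean(xs))
# left/right edges
xs=np.arange(.545,.6,.004)
for fn in(np.max,np.min):
    e=[fn(p[(abs(p[:,0]-x)<.003),1]) for x in xs]; print(np.degrees(np.arctan(np.polyfit(xs,e,1)[0])),np.mean(e))
# bar
m=np.zeros(Z.shape,bool);m[245:290,415:475]=1
m&=(Z>.2)&(hsv[...,2]<60)
q=P[m];r=cv2.minAreaRect((q[:,:2]*1000).astype(np.float32)); print('bar',r,np.percentile(q[:,2],[50,95]))
# predicted bar from stand pose
c=Ro.from_euler('z',-19.2,degrees=True)
print('bar pred',c.apply([-.085,-.106,.196])+[.573,-.219,.02])
# bench check handle region ; path plan to grasp
t,R=rel([.5,.012,.18],Rt(0,40)); 
print(t)
E
```

```text
753 [ 0.52796006 -0.02330099 -0.00666872] [0.60439139 0.05000983 0.06954368]
((566.3844604492188, 13.200286865234375), (73.61585998535156, 70.37987518310547), 3.6827685832977295)
-3.759500251221405 0.6023611958770222
4.7625240084137985 0.047836997459678766
5.157809435458156 -0.020383611242705876
bar ((462.6144714355469, -284.71417236328125), (75.3255844116211, 32.323543548583984), 47.47181701660156) [0.2223472  0.22592205]
bar pred [ 0.45786814 -0.29115023  0.216     ]
shift [ 4.215 -3.524  0.823] turn [-0.311  1.309  0.849]
[0.46528947 0.012      0.2213664 ]
```

Emit:
apply_moves([
  [[0.35,-0.3,0],[0,0,0],1],
  [[1,-0.85,0],[0,0,0.15],1],
  [[1,-0.85,0],[0,0,0.2],1],
])

```text
time: 0.4
ee_pos: [0.2978, -0.3691, 0.3035]
tcp_rot: [-179.9, -0.0, 20.4]
wrist_force: [0.5, -0.4, 0.8]
opening: 0.0853
grasp_force: 0.0
```

Emit:
apply_moves([
  [[1,-0.75,0],[0,0,0.2],1],
  [[1,-0.75,0],[0,0,0.2],1],
  [[1,-0.75,0],[0,0,0.2],1],
])

```text
time: 0.7
ee_pos: [0.3657, -0.2631, 0.3039]
tcp_rot: [-180.0, -0.0, 14.7]
wrist_force: [-0.0, -0.9, 0.0]
opening: 0.0851
grasp_force: 0.0
```

Emit:
apply_moves([
  [[0.9,-0.85,0],[0,0,0.2],1],
  [[0.9,-0.85,0],[0,0,0.2],1],
  [[0.9,-0.85,0],[0,0,0.2],1],
])

```text
time: 1.0
ee_pos: [0.4315, -0.1581, 0.3036]
tcp_rot: [-180.0, 0.0, 8.7]
wrist_force: [-0.1, -0.8, -0.4]
opening: 0.0853
grasp_force: 0.0
```

```bash
python3 - <<'E'
from h import *
print(pose()[0],sensors.get_obs()['tcp_rot'],sensors.get_obs()['time'],sensors.get_obs()['q'])
R=Rt(4,40);g=np.array([.521,.011,.077])
rel(g-R.apply([0,0,.09]),R)
E
```

```text
[ 0.43154458 -0.15807996  0.30357697] [-1.79962228e+02  2.75409145e-03  8.68476179e+00] 1.0 [-2.01330695e+01 -7.32680258e+00 -2.05587639e+00  9.52915462e+01
  3.17663852e-02  1.51182164e+02]
shift [ 0.217 -1.611  1.164] turn [-0.056  1.333  0.149]
```

Emit:
apply_moves([
  [[0.15,-1,0.3],[0,1,0.1],1],
  [[0.15,-1,0.3],[0,1,0.1],1],
  [[0.15,-1,0.3],[0,1,0.1],1],
  [[0.15,-1,0.3],[0,1,0.1],1],
  [[0.15,-1,0.3],[0,1,0.1],1],
])

```text
time: 1.5
ee_pos: [0.4291, -0.0593, 0.2734]
tcp_rot: [-179.1, -30.1, 5.3]
wrist_force: [-0.4, -0.4, -0.1]
opening: 0.0857
grasp_force: 0.0
```

```bash
python3 - <<'E'
from h import *
print(pose()[0],sensors.get_obs()['tcp_rot'],sensors.get_obs()['q'])
R=Rt(4,40);g=np.array([.521,.011,.077])
rel(g-R.apply([0,0,.09]),R)
E
```

```text
[ 0.4291057  -0.0592557   0.27340492] [-179.13356556  -30.1026299     5.29904608] [-12.60268803 -36.6290477  -31.01986467  66.961423     9.70300726
 164.34839181]
shift [-0.385 -0.624  0.782] turn [-0.054  0.33   0.033]
```

Emit:
apply_moves([
  [[-0.25,-0.62,0.6],[0,0,-1],1],
  [[-0.25,-0.62,0.6],[0,0,-1],1],
  [[-0.25,-0.62,0.6],[0,0,-1],1],
  [[-0.25,-0.62,0.6],[0,0,-1],1],
])

```text
time: 1.9
ee_pos: [0.4322, 0.0042, 0.2091]
tcp_rot: [164.6, -25.8, 39.5]
wrist_force: [0.3, -0.3, 0.0]
opening: 0.0855
grasp_force: 0.0
```

Emit:
apply_moves([
  [[0,0,0],[0,0,-1],1],
  [[0,0,0],[0,0,-1],1],
  [[0,0,0],[0,0,-1],1],
  [[0,0,0],[0,0,-1],1],
])

```text
time: 2.3
ee_pos: [0.4326, 0.0033, 0.2103]
tcp_rot: [153.9, -14.9, 69.3]
wrist_force: [0.7, 0.3, -0.7]
opening: 0.0851
grasp_force: 0.0
```

Emit:
apply_moves([
  [[0,0,0],[0,0,-1],1],
  [[0,0,0],[0,0,-1],1],
  [[0,0,0],[0,0,-1],1],
  [[0,0,0],[0,0,-1],1],
])

```text
time: 2.7
ee_pos: [0.4326, 0.0032, 0.2103]
tcp_rot: [150.2, -0.6, 96.0]
wrist_force: [0.5, 0.2, -0.2]
opening: 0.0854
grasp_force: 0.0
```

Emit:
apply_moves([
  [[0,0,0],[0,0,-1],1],
  [[0,0,0],[0,0,-1],1],
  [[0,0,0],[0,0,-1],1],
  [[0,0,0],[0,0,-1],1],
])

```text
time: 3.1
ee_pos: [0.4326, 0.0032, 0.2102]
tcp_rot: [153.4, 13.9, 122.5]
wrist_force: [0.6, -0.1, -0.6]
opening: 0.085
grasp_force: 0.0
```

Emit:
apply_moves([
  [[0,0,0],[0,0,-1],1],
  [[0,0,0],[0,0,-1],1],
  [[0,0,0],[0,0,-1],1],
  [[0,0,0],[0,0,-1],1],
])

```text
time: 3.5
ee_pos: [0.4326, 0.0032, 0.2102]
tcp_rot: [163.5, 25.2, 152.1]
wrist_force: [0.5, -0.2, -0.5]
opening: 0.0853
grasp_force: 0.0
```

Emit:
apply_moves([
  [[0,0,0],[0,0,-1],1],
  [[0,0,0],[0,0,-1],1],
  [[0,0,0],[0,0,-1],1],
  [[0,0,0],[0,0,-1],1],
  [[0,0,0],[0,0,-1],1],
])

```text
time: 4.0
ee_pos: [0.4327, 0.0033, 0.2103]
tcp_rot: [179.2, 29.8, -174.7]
wrist_force: [-0.5, 0.8, 0.8]
opening: 0.0853
grasp_force: 0.0
```

```bash
python3 - <<'E'
from h import *
print(pose()[0],sensors.get_obs()['tcp_rot'],sensors.get_obs()['q'].round(1))
R=Rt(184,-30);g=np.array([.521,.011,.077])
rel(g-R.apply([0,0,.07]),R); rel(g,R)
im,P,K,T=grab('wrist','w1')
hsv=cv2.cvtColor(im,cv2.COLOR_RGB2HSV)
E
```

```text
[0.43265057 0.00328977 0.21025687] [ 179.1759596    29.82596356 -174.68693535] [ -1.7 -38.6 -39.1  60.    4.3  -6.1]
shift [-0.103  0.004  0.357] turn [ 0.049 -0.006  0.038]
shift [-0.105 -0.014  1.057] turn [ 0.049 -0.006  0.038]
```

View pics/w1.png

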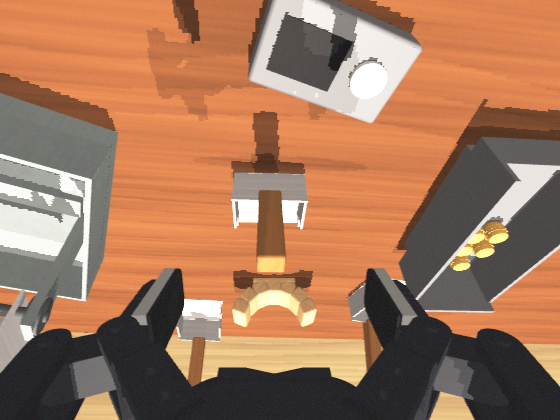

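The wrist view shows the handle centred between the open fingers, with its top at (271,262). The meter is above it, and the bin with the knobs is at right.

Emit:
apply_moves([
  [[-0.1,0,0.3],[0.05,0,0.04],1],
  [[-0.1,0,0.6],[0.05,0,0.04],1],
  [[-0.1,0,0.85],[0.05,0,0.04],1],
  [[-0.1,-0.01,1],[0.05,0,0.04],1],
  [[-0.1,-0.01,1],[0.05,0,0.04],1],
])

```text
time: 4.55
ee_pos: [0.4902, 0.0094, 0.126]
tcp_rot: [179.9, 29.7, -176.3]
wrist_force: [-0.2, -0.1, 0.2]
opening: 0.0857
grasp_force: 0.0
```

Emit:
apply_moves([
  [[0,0,0.03],[0,0,0],1],
  [[0,0,0.03],[0,0,0],0],
  [[0,0,0.03],[0,0,0],0],
  [[0,0,0.03],[0,0,0],0],
  [[0,0,0.03],[0,0,0],0],
  [[0,0,0.03],[0,0,0],0],
  [[0,0,0.03],[0,0,0],0],
  [[0,0,0.03],[0,0,0],0],
  [[0,0,0.03],[0,0,0],0],
  [[0,0,0.03],[0,0,0],0],
], force=100)

```text
time: 5.55
ee_pos: [0.4924, 0.0097, 0.1265]
tcp_rot: [179.9, 30.0, -176.1]
wrist_force: [-4.2, -0.7, 5.6]
opening: 0.0189
grasp_force: 97.6
```

```bash
python3 - <<'E'
from h import *
o=sensors.get_obs();p,R=pose()
print(o['time'],p,R.apply([0,0,.054])+p,o['tcp_rot'],o['q'].round(1),o['opening'],o['grasp_force'],o['wrist_force'])
im,P,K,T=grab('top','t2')
Z=P[...,2]
print(P[int(P.shape[0]/2),10])
E
```

```text
5.55 [0.49235381 0.00966508 0.12649319] [0.51929205 0.01156811 0.07973092] [ 179.9190315    30.00648448 -176.1209928 ] [  0.3 -27.9 -42.5  45.5   1.9  -3.1] 0.01888341905997827 97.59773254394531 [-4.18145684 -0.67423434  5.56840692]
[ 0.65802004  0.76978193 -0.00182629]
```

```bash
cat >> h.py <<'E'
def sc(lip,yaw,th=0,p0=None,R0=None,off=(-.1115,0,.1265)):
    if p0 is None: p0,R0=pose()
    S=Ro.from_euler('z',yaw,degrees=True)*Ro.from_euler('y',th,degrees=True)
    R=Rt(yaw+180,-(30-th)); t=np.array(lip)+S.apply(off)
    s=R0.inv().apply(t-p0)/.1; r=(R0.inv()*R).as_rotvec(degrees=True)/30
    print('shift',s.round(3),'turn',r.round(3)); return t,R
def binp(x,y,z): return np.append(Ro.from_euler('z',1.95,degrees=True).apply([x,y,0])[:2]+[.5547,.229],z)
def stp(x,y,z): return np.append(Ro.from_euler('z',-19.2,degrees=True).apply([x,y,0])[:2]+[.573,-.219],z)
E
python3 - <<'E'
from h import *
a=sc([.603,.0165,.0],4)
a=sc([.603,.0165,.11],4,0,*a)
a=sc([.575,.12,.11],3,0,*a)
a=sc(binp(-.006,0,.11),1.95,0,*a)
E
```

```text
shift [ 0.006 -0.009 -0.003] turn [ 0.001  0.    -0.003]
shift [-0.55   0.    -0.953] turn [0. 0. 0.]
shift [ 0.179  1.071 -0.103] turn [ 0.017 -0.     0.029]
shift [ 0.178  1.121 -0.103] turn [0.018 0.    0.03 ]
```

Emit:
apply_moves([
  [[-0.1,0,-0.17],[0,0,0],0],
  [[-0.3,0,-0.52],[0,0,0],0],
  [[-0.5,0,-0.85],[0,0,0],0],
  [[-0.55,0,-0.95],[0,0,0],0],
], force=120)

```text
time: 6.0
ee_pos: [0.4936, 0.0096, 0.2403]
tcp_rot: [179.9, 30.3, -176.1]
wrist_force: [0.5, -0.2, -0.7]
opening: 0.0183
grasp_force: 117.2
```

Emit:
apply_moves([
  [[0.08,0.4,-0.05],[0.01,0,0.02],0],
  [[0.16,0.8,-0.1],[0.02,0,0.03],0],
  [[0.18,1,-0.1],[0.02,0,0.03],0],
])

```text
time: 6.3
ee_pos: [0.4639, 0.1096, 0.2346]
tcp_rot: [180.0, 29.9, -177.1]
wrist_force: [-0.1, -0.1, -2.0]
opening: 0.0184
grasp_force: 118.0
```

Emit:
apply_moves([
  [[0.08,0.4,-0.05],[0.01,0,0.02],0],
  [[0.16,0.8,-0.1],[0.02,0,0.03],0],
  [[0.18,1,-0.1],[0.02,0,0.03],0],
  [[0.18,1,-0.1],[0.02,0,0.03],0],
  [[0.18,1,-0.1],[0.02,0,0.03],0],
])

```text
time: 6.8
ee_pos: [0.4391, 0.2069, 0.2339]
tcp_rot: [-179.8, 29.9, -178.1]
wrist_force: [0.8, -0.4, -0.3]
opening: 0.0186
grasp_force: 118.3
```

```bash
python3 - <<'E'
from h import *
o=sensors.get_obs();p,R=pose()
print(o['time'],p,o['tcp_rot'],o['q'].round(1),o['opening'],o['grasp_force'],o['wrist_force'])
sc(binp(-.006,0,.11),1.95)
im,P,K,T=grab('top');Z=P[...,2]
im2,P2,_,_=grab('scene')
np.savez('t3',im=im,P=P,P2=P2,im2=im2)
a=cv2.resize(im[190:300,170:270],(450,495),interpolation=2);b=cv2.resize(im2[190:300,300:390],(350,428))
c=np.zeros((495,800,3),np.uint8);c[:,:450]=a;c[:428,450:]=b
cv2.imwrite('pics/t3.png',c[:,:,::-1])
E
```

```text
6.8 [0.43908635 0.20693133 0.23393418] [-179.83405111   29.86111863 -178.07525371] [ 31.5 -27.4 -29.8  61.1 -14.4  26.2] 0.01857152641289903 118.2864511013031 [ 0.82552025 -0.41838343 -0.30142909]
shift [-0.002  0.181 -0.029] turn [-0.006 -0.005 -0.001]
```

View pics/t3.png

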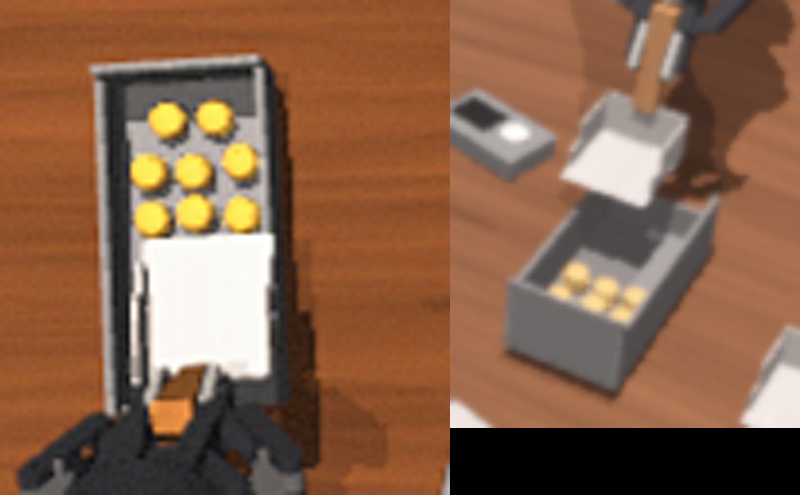

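The left panel shows the pan over the near half of the bin, lip just short of the knobs and about 18 mm right of centre. It hangs level in the scene view on the right.

```bash
python3 - <<'E'
from h import *
z=np.load('t3.npz');P=z['P'];im=z['im'];hsv=cv2.cvtColor(im,cv2.COLOR_RGB2HSV)
m=np.zeros(P.shape[:2],bool);m[235:275,195:235]=1
m&=(hsv[...,1]<50)&(hsv[...,2]>190)&(P[...,2]>.09)&(P[...,2]<.13)
f=P[m];A=np.c_[f[:,:2],np.ones(len(f))]
c=np.linalg.lstsq(A,f[:,2],rcond=None)[0]; print(len(f),'slopes deg',np.degrees(c[:2]),f[:,2].mean())
h=np.array([np.cos(.034),np.sin(.034)]);n=np.array([-h[1],h[0]])
u=f[:,:2]@h;v=f[:,:2]@n
print('front',u.max(),'lat',v.min(),v.max(),v.mean())
p,R=pose();print('tcp',p[:2]@h,p[:2]@n,'front z',(np.r_[h*u.max()+n*v.mean(),1]@c))
b=np.array([.5547,.229]);print('bin',b@h,b@n)
zf=f[u>u.max()-.015][:,2];print(np.median(zf),np.median(f[u<u.max()-.045][:,2]))
E
```

```text
776 slopes deg [-0.42626981 -0.55596671] 0.10948964273968169
front 0.5569024691746689 lat 0.1577248851412702 0.22636176614275064 0.19296601452577047
tcp 0.4462444644572467 0.19097880820761973 front z 0.10923155342704045
bin 0.5621639142689125 0.21001148419516188
0.10865944509712011 0.1093203975333702
```

```bash
sed -i 's/off=(-.1115,0,.1265)/off=(-.111,-.0015,.1265)/' h.py; python3 - <<'E'
from h import *
a=sc(binp(-.005,0,.10),1.95,8)
a=sc(binp(-.005,0,.024),1.95,8,*a)
E
```

```text
shift [-0.192  0.176  0.039] turn [-0.007  0.264 -0.005]
shift [ 0.285 -0.     0.705] turn [0. 0. 0.]
```

Emit:
apply_moves([
  [[-0.1,0.1,0.02],[0,0.13,0],0],
  [[-0.19,0.175,0.04],[0,0.26,0],0],
  [[-0.19,0.175,0.04],[0,0.26,0],0],
])

```text
time: 7.2
ee_pos: [0.4591, 0.2244, 0.2413]
tcp_rot: [-179.9, 22.1, -178.3]
wrist_force: [0.1, 0.6, -0.7]
opening: 0.0183
grasp_force: 118.3
```

Emit:
apply_moves([
  [[0.11,0,0.28],[0,0,0],0],
  [[0.22,0,0.55],[0,0,0],0],
  [[0.27,0,0.67],[0,0,0],0],
  [[0.285,0,0.705],[0,0,0],0],
  [[0.285,0,0.705],[0,0,0],0],
])

```text
time: 7.7
ee_pos: [0.4577, 0.2244, 0.1657]
tcp_rot: [-179.9, 22.2, -178.2]
wrist_force: [-0.4, -0.0, -0.7]
opening: 0.0185
grasp_force: 118.4
```

```bash
python3 - <<'E'
from h import *
o=sensors.get_obs();p,R=pose()
print(o['time'],p,o['tcp_rot'],o['q'].round(1),o['opening'],o['wrist_force'])
sc(binp(-.005,0,.024),1.95,8)
a=sc(binp(-.003,0,.0205),1.95,8)
b=sc(binp(.030,0,.0205),1.95,7,*a)
c=sc(binp(.060,0,.0205),1.95,5,*a)
c=sc(binp(.085,0,.0205),1.95,4,*a)
E
```

```text
7.7 [0.4576947  0.22436986 0.16570687] [-179.93079727   22.22845208 -178.24207698] [ 30.5 -17.6 -28.5  59.5 -10.5  26.9] 0.018496151165970424 [-0.40914047 -0.00175684 -0.72229141]
shift [ 0.006 -0.002  0.008] turn [-0.005  0.008 -0.006]
shift [ 0.    -0.002  0.048] turn [-0.005  0.008 -0.006]
shift [-0.277  0.     0.13 ] turn [ 0.    -0.033  0.   ]
shift [-0.498  0.     0.255] turn [ 0.  -0.1 -0. ]
shift [-0.702  0.     0.357] turn [-0.    -0.133  0.   ]
```

Emit:
apply_moves([
  [[0,0,0.03],[0,0,0],0],
  [[0,0,0.05],[0,0,0],0],
  [[0,0,0.05],[0,0,0],0],
])

```text
time: 8.0
ee_pos: [0.4598, 0.2249, 0.1611]
tcp_rot: [-179.9, 22.2, -178.2]
wrist_force: [0.2, 0.6, -1.6]
opening: 0.0189
grasp_force: 118.4
```

Emit:
apply_moves([
  [[-0.09,0,0.04],[0,-0.01,0],0],
  [[-0.18,0,0.085],[0,-0.02,0],0],
  [[-0.277,0,0.13],[0,-0.033,0],0],
  [[-0.35,0,0.17],[0,-0.05,0],0],
  [[-0.42,0,0.21],[0,-0.075,0],0],
  [[-0.498,0,0.255],[0,-0.1,0],0],
  [[-0.498,0,0.255],[0,-0.1,0],0],
])

```text
time: 8.7
ee_pos: [0.5161, 0.2277, 0.1602]
tcp_rot: [179.9, 25.4, -178.2]
wrist_force: [-27.5, -1.6, 29.1]
opening: 0.0183
grasp_force: 128.1
```

```bash
python3 - <<'E'
from h import *
o=sensors.get_obs();p,R=pose()
print(o['time'],p,o['tcp_rot'],o['opening'],o['wrist_force'])
a=sc(binp(.060,0,.0205),1.95,5)
c=sc(binp(.073,0,.0205),1.95,4)
c=sc(binp(.086,0,.0205),1.95,3)
im,P,K,T=grab('top');im2,_,_,_=grab('scene')
a=cv2.resize(im[190:300,170:270],(450,495),interpolation=2);b=cv2.resize(im2[220:300,300:390],(350,312))
c=np.zeros((495,800,3),np.uint8);c[:,:450]=a;c[:312,450:]=b
cv2.imwrite('pics/t4.png',c[:,:,::-1])
E
```

```text
8.7 [0.516092   0.22765612 0.16023895] [ 179.87865378   25.43445244 -178.18301315] 0.01826753761670416 [-27.53890994  -1.59781674  29.06551618]
shift [ 0.026 -0.015  0.033] turn [ 0.002  0.014 -0.004]
shift [-0.063 -0.015  0.094] turn [ 0.002 -0.019 -0.004]
shift [-0.152 -0.015  0.156] turn [ 0.002 -0.052 -0.004]
```

View pics/t4.png

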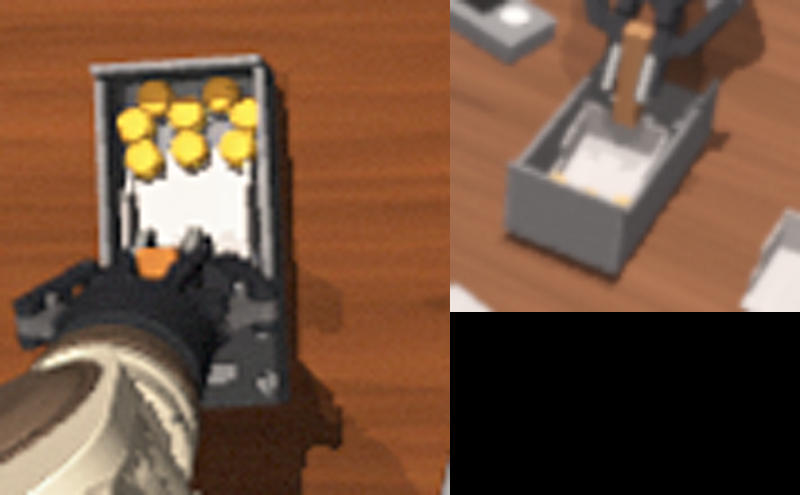

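Three knobs of the near row already sit on the pan floor, at (145,155), (188,148) and (238,147). The other five are jammed against the far wall.

Emit:
apply_moves([
  [[-0.03,0,0.01],[0,-0.01,0],0],
  [[-0.06,0,0.03],[0,-0.02,0],0],
  [[-0.097,0,0.05],[0,-0.033,0],0],
])

```text
time: 9.1
ee_pos: [0.5277, 0.2287, 0.1641]
tcp_rot: [179.7, 26.7, -178.3]
wrist_force: [-56.4, -7.4, 72.1]
opening: 0.0185
grasp_force: 136.3
```

Emit:
apply_moves([
  [[-0.02,0.02,0.01],[0,-0.01,0],0],
  [[-0.05,-0.02,0.02],[0,-0.02,0],0],
  [[-0.06,0,0.03],[0,-0.03,0],0],
])

```text
time: 9.4
ee_pos: [0.5361, 0.2288, 0.1664]
tcp_rot: [179.7, 28.0, -178.4]
wrist_force: [-42.8, -8.7, 64.7]
opening: 0.0182
grasp_force: 134.3
```

```bash
python3 - <<'E'
from h import *
o=sensors.get_obs();p,R=pose()
print(o['time'],p,o['tcp_rot'],o['opening'],o['wrist_force'])
c=sc(binp(.08,0,.0205),1.95,3)
im,P,K,T=grab('top')
hsv=cv2.cvtColor(im,cv2.COLOR_RGB2HSV);k=np.zeros((420,560),bool);k[195:260,185:235]=1
k&=(hsv[...,0]>20)&(hsv[...,0]<32)&(hsv[...,1]>130)&(hsv[...,2]>90)
k=cv2.erode(k.astype(np.uint8),np.ones((2,2)))
n,l,s,c=cv2.connectedComponentsWithStats(k)
for i in range(1,n):
    if s[i,4]>8: print(s[i,4],c[i].round(),np.nanmedian(P[l==i],0).round(3))
E
```

```text
9.4 [0.53613566 0.22877855 0.16640555] [ 179.68889847   27.96405767 -178.36884785] 0.01817991285800028 [-42.78915454  -8.72208109  64.6812807 ]
shift [ 0.115 -0.02   0.095] turn [ 0.005  0.032 -0.009]
43 [223. 219.] [0.609 0.202 0.039]
13 [211. 215.] [0.623 0.232 0.038]
20 [200. 218.] [0.616 0.26  0.038]
25 [212. 221.] [0.607 0.229 0.04 ]
21 [204. 224.] [0.6   0.249 0.041]
```

```bash
python3 - <<'E'
from h import *
h=np.array([np.cos(.034),np.sin(.034)]);n=np.array([-h[1],h[0]])
im,P,K,T=grab('top');hsv=cv2.cvtColor(im,cv2.COLOR_RGB2HSV)
m=np.zeros((420,560),bool);m[205:262,190:235]=1
m&=(hsv[...,1]<50)&(hsv[...,2]>170)&(P[...,2]<.05)
f=P[m];u=f[:,:2]@h-.5622;v=f[:,:2]@n-.21
for a in np.arange(-.05,.1,.006):
    q=(u>=a)&(u<a+.006)&(abs(v)<.028)
    if q.sum()>3: print(a.round(3),q.sum(),np.median(f[q][:,2]).round(4))
# handle
m=np.zeros((420,560),bool);m[205:290,190:235]=1
m&=(hsv[...,0]<16)&(hsv[...,1]>120)&(P[...,2]>.06)&(P[...,2]<.2)
f=P[m];print(len(f),(np.median(f[:,:2]@h)-.5622),f[:,2].max() if len(f) else 0)
p,R=pose();print('tcp u',p[:2]@h-.5622,p[:2]@n-.21,p[2])
im2,P2,_,_=grab('scene');hs=cv2.cvtColor(im2,cv2.COLOR_RGB2HSV)
cv2.imwrite('pics/s5.png',cv2.resize(np.hstack([im2[200:300,300:400],im[190:290,170:270]]),(800,400),interpolation=2)[:,:,::-1])
E
```

```text
0.016 16 0.0324
0.022 31 0.0319
0.028 37 0.0295
0.034 31 0.0271
0.04 10 0.026
0.058 11 0.0194
70 0.002349173146309891 0.18038546774013264
tcp u -0.018720504676997707 0.0004137026713327552 0.16625237473467191
```

View pics/s5.png

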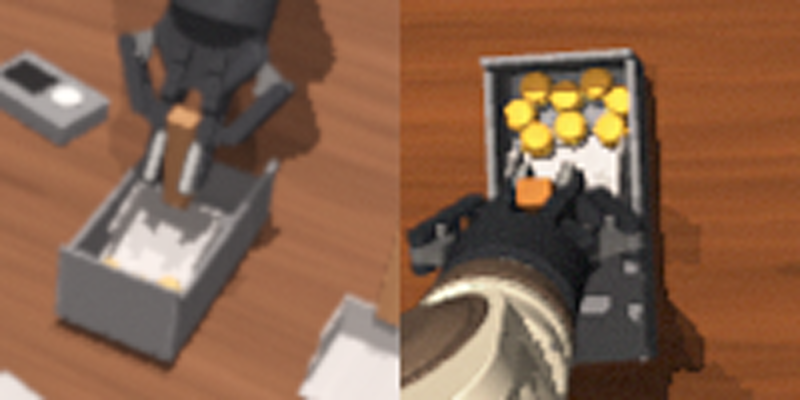

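The scoop has rotated about 15° in the grip, lip down. Three knobs are on the pan, with centres at (535,137), (570,125) and (610,127). I'll level the pan about its lip and take off the downward pressure.

```bash
cat >> h.py <<'E'
CFG=dict(T0=43,off=(-.1167,-.0015,.1199))
def sc2(lip,yaw,th=0,p0=None,R0=None):
    if p0 is None: p0,R0=pose()
    S=Ro.from_euler('z',yaw,degrees=True)*Ro.from_euler('y',th,degrees=True)
    R=Rt(yaw+180,-(CFG['T0']-th)); t=np.array(lip)+S.apply(CFG['off'])
    s=R0.inv().apply(t-p0)/.1; r=(R0.inv()*R).as_rotvec(degrees=True)/30
    print('shift',s.round(3),'turn',r.round(3)); return t,R
E
python3 - <<'E'
from h import *
print(sensors.get_obs()['wrist_force'])
a=sc2(binp(.063,0,.0225),1.95,15)
b=sc2(binp(.062,0,.0225),1.95,10)
b=sc2(binp(.062,0,.0225),1.95,5)
E
```

```text
[-36.05098615  -5.81715389  56.47778186]
shift [-0.011 -0.019 -0.02 ] turn [ 0.004 -0.002 -0.01 ]
shift [ 0.144 -0.019 -0.015] turn [ 0.004 -0.168 -0.01 ]
shift [ 0.288 -0.02   0.007] turn [ 0.003 -0.335 -0.01 ]
```

Emit:
apply_moves([
  [[-0.03,0,-0.05],[0,0,0],0],
  [[-0.03,0,-0.05],[0,0,0],0],
  [[-0.03,0,-0.05],[0,0,0],0],
])

```text
time: 9.85
ee_pos: [0.5352, 0.228, 0.1666]
tcp_rot: [179.9, 27.5, -178.3]
wrist_force: [-15.9, -2.2, 26.9]
opening: 0.0184
grasp_force: 128.3
```

```bash
python3 - <<'E'
from h import *
p,_=pose();print(p,sensors.get_obs()['wrist_force'],sensors.get_obs()['tcp_rot'])
a=sc2(binp(.063,0,.0225),1.95,15)
b=sc2(binp(.062,0,.0225),1.95,10)
b=sc2(binp(.062,0,.0225),1.95,5)
E
```

```text
[0.53517832 0.22795178 0.16657857] [-15.90882971  -2.16233696  26.90058525] [ 179.88757728   27.54156733 -178.29640044]
shift [-0.017 -0.011 -0.013] turn [-0.    -0.015 -0.007]
shift [ 0.138 -0.012 -0.007] turn [-0.    -0.182 -0.007]
shift [ 0.282 -0.012  0.016] turn [-0.001 -0.349 -0.007]
```

Emit:
apply_moves([
  [[-0.02,0,-0.04],[0,0,0],0],
  [[0.06,0,-0.04],[0,-0.09,0],0],
  [[0.13,0,-0.045],[0,-0.18,0],0],
  [[0.19,0,-0.04],[0,-0.26,0],0],
  [[0.26,0,-0.03],[0,-0.34,0],0],
  [[0.26,0,-0.03],[0,-0.34,0],0],
])

```text
time: 10.45
ee_pos: [0.5086, 0.2264, 0.1522]
tcp_rot: [-179.9, 37.4, -178.2]
wrist_force: [0.9, -0.0, -0.8]
opening: 0.0182
grasp_force: 124.1
```

```bash
cat > st.py <<'E'
from h import *
h=np.array([np.cos(.034),np.sin(.034)]);n=np.array([-h[1],h[0]])
o=sensors.get_obs();print(o['time'],o['ee_pos'].round(4),o['wrist_force'].round(1),o['tcp_rot'].round(1))
im,P,K,T=grab('top');hsv=cv2.cvtColor(im,cv2.COLOR_RGB2HSV)
m=np.zeros((420,560),bool);m[205:262,190:235]=1
m&=(hsv[...,1]<50)&(hsv[...,2]>170)&(P[...,2]<.05)
f=P[m];u=f[:,:2]@h-.5622;v=f[:,:2]@n-.21
for a in np.arange(-.05,.1,.006):
    q=(u>=a)&(u<a+.006)&(abs(v)<.028)
    if q.sum()>3: print(a.round(3),q.sum(),np.median(f[q][:,2]).round(4))
k=np.zeros((420,560),bool);k[195:260,185:235]=1
k&=(hsv[...,0]>20)&(hsv[...,0]<32)&(hsv[...,1]>130)&(hsv[...,2]>90)
k=cv2.erode(k.astype(np.uint8),np.ones((2,2)))
N,l,s,c=cv2.connectedComponentsWithStats(k)
for i in range(1,N):
    if s[i,4]>8: q=np.nanmedian(P[l==i],0);print('k',s[i,4],(q[:2]@h-.5622).round(3),(q[:2]@n-.21).round(3),q[2].round(3))
E
python3 st.py
```

```text
10.45 [0.5086 0.2264 0.1522] [ 0.9 -0.  -0.8] [-179.9   37.4 -178.2]
-0.014 13 0.0315
-0.008 26 0.0306
-0.002 28 0.0299
0.004 40 0.0288
0.01 44 0.0274
0.016 48 0.0269
0.022 51 0.0253
0.028 45 0.0256
0.034 22 0.0228
0.04 7 0.0214
0.046 4 0.0209
0.052 7 0.0203
0.058 17 0.0205
k 16 0.068 0.001 0.037
k 19 0.064 -0.032 0.038
k 26 0.061 0.028 0.039
k 25 0.05 -0.001 0.039
k 21 0.046 -0.029 0.04
k 23 0.044 0.019 0.04
```

```bash
sed -i 's/^CFG=.*/CFG=dict(T0=48,off=(-.1186,-.0015,.1120))/' h.py; python3 - <<'E'
from h import *
sc2(binp(.052,0,.021),1.95,6)
a=sc2(binp(.060,0,.020),1.95,6)
b=sc2(binp(.078,0,.020),1.95,6)
E
```

```text
shift [ 0.113 -0.004  0.01 ] turn [-0.005 -0.154 -0.004]
shift [ 0.055 -0.004  0.066] turn [-0.005 -0.154 -0.004]
shift [-0.088 -0.004  0.176] turn [-0.005 -0.154 -0.004]
```

Emit:
apply_moves([
  [[0.05,0,0],[0,-0.08,0],0],
  [[0.11,0,0.01],[0,-0.15,0],0],
  [[0.08,0,0.04],[0,-0.15,0],0],
  [[0.055,0,0.066],[0,-0.15,0],0],
  [[0.02,0,0.1],[0,-0.15,0],0],
  [[-0.02,0,0.125],[0,-0.15,0],0],
  [[-0.05,0,0.15],[0,-0.15,0],0],
  [[-0.088,0,0.176],[0,-0.15,0],0],
])

```text
time: 11.3
ee_pos: [0.5287, 0.2283, 0.1508]
tcp_rot: [179.8, 42.3, -178.3]
wrist_force: [-54.2, -9.2, 63.1]
opening: 0.0182
grasp_force: 133.9
```

```bash
python3 st.py
```

```text
11.3 [0.5287 0.2283 0.1508] [-54.2  -9.2  63.1] [ 179.8   42.3 -178.3]
0.01 11 0.0335
0.016 21 0.0324
0.022 28 0.0309
0.028 28 0.0298
0.034 35 0.0286
0.04 10 0.0269
0.058 8 0.0244
0.064 4 0.0195
k 17 0.066 -0.034 0.038
k 22 0.063 0.029 0.04
k 11 0.071 0.001 0.038
k 21 0.053 -0.002 0.043
k 22 0.051 -0.022 0.043
k 25 0.049 0.017 0.044
```

```bash
sed -i 's/^CFG=.*/CFG=dict(T0=54.7,off=(-.1179,-.0015,.1075))/' h.py; python3 - <<'E'
from h import *
a=sc2(binp(.066,0,.0205),1.95,12.4)
for th,z in((7,.021),(2,.022),(-3,.024),(-8,.03),(-12,.038)): sc2(binp(.066,0,z),1.95,th,*a)
print(sensors.get_obs()['q'].round(1))
E
```

```text
shift [ 0.007 -0.021 -0.004] turn [ 0.002  0.002 -0.008]
shift [ 0.147  0.    -0.015] turn [ 0.   -0.18  0.  ]
shift [ 0.279 -0.    -0.02 ] turn [ 0.    -0.347  0.   ]
shift [ 0.404 -0.    -0.021] turn [ 0.    -0.513  0.   ]
shift [ 0.5   -0.    -0.039] turn [ 0.   -0.68  0.  ]
shift [ 0.554 -0.    -0.069] turn [ 0.    -0.813  0.   ]
[ 30.1 -20.4 -39.3  32.3 -18.5  21.8]
```

Emit:
apply_moves([
  [[-0.03,0,-0.04],[0,0,0],0],
  [[0.03,0,-0.07],[0,-0.1,0],0],
  [[0.085,0,-0.09],[0,-0.18,0],0],
  [[0.15,0,-0.095],[0,-0.26,0],0],
  [[0.21,0,-0.095],[0,-0.347,0],0],
  [[0.27,0,-0.095],[0,-0.43,0],0],
  [[0.33,0,-0.095],[0,-0.51,0],0],
  [[0.33,0,-0.095],[0,-0.51,0],0],
])

```text
time: 12.15
ee_pos: [0.4951, 0.2255, 0.1274]
tcp_rot: [-179.8, 57.1, -178.1]
wrist_force: [-1.4, -0.4, -1.8]
opening: 0.0188
grasp_force: 123.7
```

```bash
python3 st.py
```

```text
12.15 [0.4951 0.2255 0.1274] [-1.4 -0.4 -1.8] [-179.8   57.1 -178.1]
-0.008 17 0.0227
-0.002 24 0.0241
0.004 37 0.0235
0.01 48 0.0241
0.016 48 0.0232
0.022 57 0.0238
0.028 34 0.0245
0.034 6 0.025
0.052 16 0.0276
0.058 25 0.0241
k 16 0.066 -0.034 0.041
k 11 0.068 -0.001 0.038
k 27 0.06 0.028 0.041
k 20 0.047 -0.007 0.043
k 22 0.043 -0.026 0.043
k 25 0.041 0.014 0.042
```

The pan is now nearly level with three knobs well on it. I'll try one gentle level push to gather more.

Emit:
apply_moves([
  [[-0.02,0,0.04],[0,0,0],0],
  [[-0.04,0,0.07],[0,0,0],0],
  [[-0.06,0,0.1],[0,0,0],0],
  [[-0.09,0,0.13],[0,0,0],0],
  [[-0.09,0,0.13],[0,0,0],0],
])

```text
time: 12.7
ee_pos: [0.5125, 0.2285, 0.1316]
tcp_rot: [179.7, 57.2, -178.3]
wrist_force: [-20.2, 5.3, 11.1]
opening: 0.0186
grasp_force: 125.3
```

```bash
python3 st.py
```

```text
12.7 [0.5125 0.2285 0.1316] [-20.2   5.3  11.1] [ 179.7   57.2 -178.3]
0.004 19 0.026
0.01 26 0.0261
0.016 24 0.0264
0.022 37 0.0261
0.028 45 0.0253
0.034 31 0.0248
0.04 10 0.0228
0.058 12 0.0231
0.064 7 0.0203
k 20 0.066 -0.034 0.039
k 22 0.063 0.029 0.04
k 22 0.055 -0.002 0.041
k 25 0.048 0.017 0.042
k 24 0.049 -0.021 0.042
```

```bash
sed -i 's/^CFG=.*/CFG=dict(T0=61,off=(-.1306,-.0015,.1018))/' h.py; python3 - <<'E'
from h import *
a=sc2(binp(.081,0,.021),1.95,4)
for th,z,x in((0,.022,.08),(-4,.024,.078),(-8,.028,.076),(-10,.06,.074),(-10,.115,.074)): sc2(binp(x,0,z),1.95,th,*a)
print(sensors.get_obs()['q'].round(1))
E
```

```text
shift [-0.002 -0.025  0.001] turn [ 0.004  0.006 -0.004]
shift [ 0.112  0.    -0.028] turn [ 0.    -0.133 -0.   ]
shift [ 0.221  0.    -0.061] turn [-0.    -0.267 -0.   ]
shift [ 0.314  0.    -0.098] turn [ 0.  -0.4 -0. ]
shift [ 0.114 -0.    -0.285] turn [-0.    -0.467  0.   ]
shift [-0.347  0.    -0.584] turn [-0.    -0.467  0.   ]
[ 33.6 -27.6 -54.   10.7 -26.1  18.6]
```

Emit:
apply_moves([
  [[0.05,0,-0.03],[0,-0.06,0],0],
  [[0.1,0,-0.04],[0,-0.13,0],0],
  [[0.15,0,-0.06],[0,-0.2,0],0],
  [[0.21,0,-0.07],[0,-0.267,0],0],
  [[0.26,0,-0.09],[0,-0.33,0],0],
  [[0.3,0,-0.11],[0,-0.4,0],0],
  [[0.3,0,-0.11],[0,-0.4,0],0],
])

```text
time: 13.45
ee_pos: [0.489, 0.2272, 0.1156]
tcp_rot: [179.5, 69.6, -178.9]
wrist_force: [-11.4, -7.4, 19.5]
opening: 0.0184
grasp_force: 124.6
```

```bash
python3 st.py; python3 -c "
from h import *
print(sensors.get_obs()['q'].round(1))"
```

```text
13.45 [0.489  0.2272 0.1156] [-11.4  -7.4  19.5] [ 179.5   69.6 -178.9]
-0.008 12 0.0269
-0.002 27 0.0238
0.004 37 0.0236
0.01 49 0.0246
0.016 49 0.0252
0.022 53 0.0269
0.028 39 0.0269
0.034 14 0.0276
0.052 7 0.0326
0.058 26 0.0299
0.064 15 0.0285
k 23 0.062 -0.033 0.048
k 26 0.061 0.028 0.048
k 22 0.049 -0.004 0.048
k 22 0.045 -0.022 0.047
k 23 0.043 0.015 0.046
[ 37.4 -29.6 -65.5 -11.2 -33.2  14.3]
```

Emit:
apply_moves([
  [[-0.05,0,-0.02],[0,0,0],0],
  [[-0.12,0,-0.045],[0,0,0],0],
  [[-0.2,0,-0.075],[0,0,0],0],
  [[-0.28,0,-0.105],[0,0,0],0],
  [[-0.28,0,-0.105],[0,0,0],0],
])

```text
time: 14.0
ee_pos: [0.4876, 0.2268, 0.1424]
tcp_rot: [180.0, 69.1, -178.3]
wrist_force: [-0.3, 0.6, -2.1]
opening: 0.0185
grasp_force: 122.4
```

```bash
cat > st2.py <<'E'
from h import *
import sys
o=sensors.get_obs();print(o['time'],o['ee_pos'].round(4),o['wrist_force'].round(1),o['tcp_rot'].round(1),o['q'].round(1))
im,P,K,T=grab('top');im2,P2,K2,T2=grab('scene')
x0,x1,y0,y1=map(int,sys.argv[2:6]);a,b,c,d=map(int,sys.argv[6:10])
cv2.imwrite(f'pics/{sys.argv[1]}.png',np.hstack([cv2.resize(im[y0:y1,x0:x1],(400,400),interpolation=2),cv2.resize(im2[c:d,a:b],(400,400),interpolation=2)])[:,:,::-1])
E
python3 st2.py s6 170 270 190 290 300 400 190 290
```

```text
14.0 [0.4876 0.2268 0.1424] [-0.3  0.6 -2.1] [ 180.    69.1 -178.3] [ 37.4 -33.7 -63.9  -5.1 -33.   14.3]
```

View pics/s6.png

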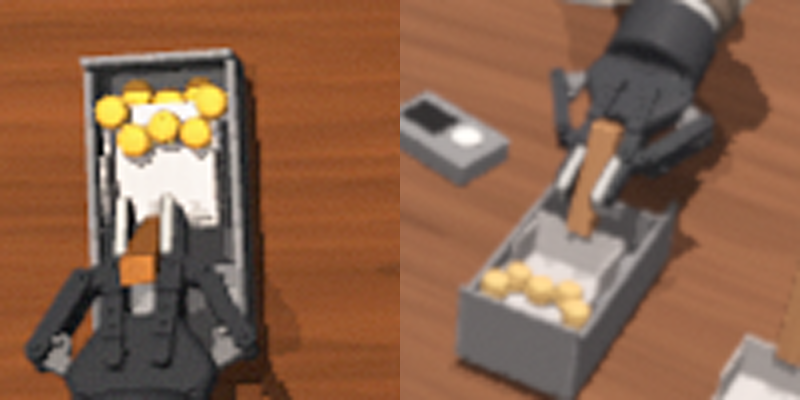

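Five knobs are on the pan: three inside at (132,138), (163,125) and (195,130), and two at the front corners at (112,110) and (207,100). I'll nudge the corner ones inward against the bin's side walls before lifting out.

Emit:
apply_moves([
  [[0.04,0,0.015],[0,0,0],0],
  [[0.075,0.03,0.028],[0,0,0],0],
  [[0.075,0.06,0.028],[0,0,0],0],
  [[0.075,0.085,0.028],[0,0,0],0],
  [[0.075,0.06,0.028],[0,0,0],0],
  [[0.075,0.02,0.028],[0,0,0],0],
  [[0.075,-0.02,0.028],[0,0,0],0],
  [[0.075,-0.06,0.028],[0,0,0],0],
  [[0.075,-0.085,0.028],[0,0,0],0],
  [[0.075,-0.085,0.028],[0,0,0],0],
  [[0.075,-0.04,0.028],[0,0,0],0],
  [[0.03,0,0.01],[0,0,0],0],
  [[0,0,0],[0,0,0],0],
])

```text
time: 15.4
ee_pos: [0.4872, 0.2271, 0.1408]
tcp_rot: [-179.7, 69.0, -178.0]
wrist_force: [0.1, 0.5, -2.4]
opening: 0.0186
grasp_force: 122.3
```

```bash
cat > kn.py <<'E'
from h import *
def knobs(box,im,P):
    x0,x1,y0,y1=box;hsv=cv2.cvtColor(im,cv2.COLOR_RGB2HSV);k=np.zeros((420,560),bool);k[y0:y1,x0:x1]=1
    k&=(hsv[...,0]>20)&(hsv[...,0]<32)&(hsv[...,1]>130)&(hsv[...,2]>90)
    k=cv2.erode(k.astype(np.uint8),np.ones((2,2)));N,l,s,c=cv2.connectedComponentsWithStats(k)
    for i in range(1,N):
        if s[i,4]>8: q=np.nanmedian(P[l==i],0);print('k',s[i,4],c[i].round(),q.round(3),'bin',(Ro.from_euler('z',-1.95,degrees=True).apply(q-[.5547,.229,0])).round(3))
if __name__=='__main__':
    o=sensors.get_obs();print(o['time'],o['ee_pos'].round(4),o['wrist_force'].round(1),o['tcp_rot'].round(1),o['q'].round(1))
    im,P,K,T=grab('top');knobs((185,240,195,260),im,P)
E
python3 kn.py
```

```text
15.4 [0.4872 0.2271 0.1408] [ 0.1  0.5 -2.4] [-179.7   69.  -178. ] [ 37.4 -33.6 -64.   -5.1 -33.1  14.4]
k 38 [217. 215.] [0.618 0.209 0.072] bin [ 0.063 -0.022  0.072]
k 38 [201. 217.] [0.615 0.253 0.071] bin [0.061 0.022 0.071]
k 22 [211. 223.] [0.599 0.226 0.072] bin [ 0.044 -0.004  0.072]
k 26 [219. 224.] [0.596 0.207 0.072] bin [ 0.041 -0.023  0.072]
k 25 [203. 226.] [0.593 0.247 0.071] bin [0.039 0.016 0.071]
```

Emit:
apply_moves([
  [[-0.03,0,-0.01],[0,0,0],0],
  [[-0.08,0,-0.03],[0,0,0],0],
  [[-0.16,0,-0.06],[0,0,0],0],
  [[-0.25,0,-0.095],[0,0,0],0],
  [[-0.35,0,-0.135],[0,0,0],0],
  [[-0.45,0,-0.17],[0,0,0],0],
  [[-0.55,0,-0.21],[0,0,0],0],
  [[-0.62,0,-0.24],[0,0,0],0],
  [[-0.66,0,-0.25],[0,0,0],0],
  [[-0.66,0,-0.25],[0,0,0],0],
])

```text
time: 16.45
ee_pos: [0.4875, 0.2268, 0.2117]
tcp_rot: [-179.9, 69.1, -178.2]
wrist_force: [0.1, 0.6, -3.6]
opening: 0.0183
grasp_force: 122.4
```

```bash
python3 kn.py; python3 - <<'E'
from h import *
a=pose()
for k in (0,):
  # way: rotate about base
  for lip,yaw in ((binp(.060,0,.215),1.95),([.63,.13,.22],-5),([.62,.03,.22],-9),([.61,-.07,.22],-13),([.60,-.16,.22],-17),(stp(.03,0,.22),-19.2)):
    a=sc2(lip,yaw,-8,*a);print(a[0].round(3))
E
```

```text
16.45 [0.4875 0.2268 0.2117] [ 0.1  0.6 -3.6] [-179.9   69.1 -178.2] [ 37.4 -39.9 -58.7   6.4 -33.   14.3]
k 32 [215. 212.] [0.617 0.205 0.144] bin [ 0.061 -0.026  0.144]
k 34 [194. 214.] [0.614 0.253 0.143] bin [0.06  0.022 0.143]
k 28 [205. 220.] [0.599 0.227 0.143] bin [ 0.045 -0.003  0.143]
k 26 [214. 221.] [0.596 0.207 0.143] bin [ 0.041 -0.023  0.143]
k 28 [197. 222.] [0.594 0.246 0.142] bin [0.04  0.016 0.142]
shift [-0.753 -0.017 -0.462] turn [-0.008 -0.     0.   ]
[0.471 0.225 0.298]
shift [-0.092 -0.841  0.101] turn [0.216 0.    0.083]
[0.487 0.141 0.303]
shift [ 0.004 -0.905 -0.009] turn [ 0.124 -0.     0.048]
[0.478 0.051 0.303]
shift [-0.022 -0.903  0.056] turn [0.124 0.    0.048]
[ 0.47  -0.039  0.303]
shift [-0.039 -0.799  0.1  ] turn [ 0.124 -0.     0.048]
[ 0.462 -0.119  0.303]
shift [-0.077 -0.6    0.2  ] turn [0.068 0.    0.026]
[ 0.465 -0.183  0.303]
```

```bash
python3 - <<'E'
from h import *
a=pose()
for r,az,z,yaw,th in ((.665,12,.14,-2,-7),(.665,4,.16,-7,-6),(.665,-4,.18,-11,-6),(.66,-12,.20,-15,-6),(.648,-20.9,.21,-19.2,-6)):
    c=np.radians(az);a=sc2([r*np.cos(c),r*np.sin(c),z],yaw,th,*a);print(a[0].round(3))
E
```

```text
shift [-0.199 -0.856  0.122] turn [0.114 0.033 0.048]
[0.508 0.142 0.225]
shift [-0.276 -0.791  0.083] turn [0.154 0.033 0.064]
[0.524 0.062 0.248]
shift [-0.229 -0.823  0.028] turn [ 0.123 -0.     0.052]
[ 0.525 -0.021  0.268]
shift [-0.184 -0.828 -0.077] turn [ 0.123 -0.     0.052]
[ 0.509 -0.102  0.288]
shift [-0.036 -0.909 -0.17 ] turn [0.129 0.    0.055]
[ 0.472 -0.186  0.298]
```

Emit:
apply_moves([
  [[-0.01,-0.04,0.006],[0.005,0.002,0.002],0],
  [[-0.03,-0.13,0.02],[0.02,0.005,0.008],0],
  [[-0.06,-0.26,0.04],[0.035,0.01,0.015],0],
  [[-0.095,-0.41,0.06],[0.055,0.016,0.023],0],
  [[-0.13,-0.56,0.08],[0.075,0.022,0.031],0],
  [[-0.165,-0.71,0.1],[0.095,0.028,0.04],0],
  [[-0.2,-0.855,0.12],[0.114,0.033,0.048],0],
])

```text
time: 17.2
ee_pos: [0.5083, 0.1405, 0.225]
tcp_rot: [-179.9, 68.0, 178.0]
wrist_force: [-0.7, 0.1, -3.3]
opening: 0.0188
grasp_force: 122.4
```

Emit:
apply_moves([
  [[-0.05,-0.15,0.015],[0.03,0.006,0.012],0],
  [[-0.1,-0.3,0.03],[0.06,0.012,0.024],0],
  [[-0.155,-0.44,0.045],[0.09,0.018,0.036],0],
  [[-0.2,-0.58,0.06],[0.115,0.025,0.048],0],
  [[-0.24,-0.69,0.07],[0.135,0.03,0.056],0],
  [[-0.265,-0.76,0.08],[0.15,0.033,0.062],0],
  [[-0.275,-0.79,0.083],[0.154,0.033,0.064],0],
  [[-0.275,-0.79,0.083],[0.154,0.033,0.064],0],
])

```text
time: 18.0
ee_pos: [0.5235, 0.0619, 0.2476]
tcp_rot: [180.0, 67.0, 173.0]
wrist_force: [-0.6, -0.3, -3.5]
opening: 0.0183
grasp_force: 122.4
```

```bash
cat > kn2.py <<'E'
from kn import *
o=sensors.get_obs();print(o['time'],o['ee_pos'].round(4),o['wrist_force'].round(1),o['tcp_rot'].round(1),o['q'].round(1))
im,P,K,T=grab('top');knobs((185,500,150,290),im,P)
E
python3 kn2.py;  python3 - <<'E'
from h import *
a=pose()
for r,az,z,yaw,th in ((.665,-4,.18,-11,-6),(.66,-12,.20,-15,-6),(.648,-20.9,.21,-19.2,-6)):
    c=np.radians(az);a=sc2([r*np.cos(c),r*np.sin(c),z],yaw,th,*a);print(a[0].round(3))
E
```

```text
18.0 [0.5235 0.0619 0.2476] [-0.6 -0.3 -3.5] [180.  67. 173.] [ 14.6 -47.1 -57.2  14.4 -19.8   8.8]
k 30 [272. 194.] [0.649 0.071 0.176] bin [ 0.089 -0.162  0.176]
k 33 [294. 195.] [0.645 0.022 0.176] bin [ 0.083 -0.21   0.176]
k 35 [275. 203.] [0.629 0.065 0.174] bin [ 0.069 -0.167  0.174]
k 29 [283. 201.] [0.633 0.046 0.175] bin [ 0.072 -0.185  0.175]
k 31 [292. 204.] [0.625 0.027 0.175] bin [ 0.064 -0.205  0.175]
k 12 [220. 214.] [0.625 0.21  0.038] bin [ 0.07  -0.022  0.038]
k 12 [204. 215.] [0.624 0.25  0.037] bin [0.07  0.019 0.037]
k 20 [212. 216.] [0.622 0.229 0.038] bin [ 0.067 -0.002  0.038]
shift [-0.232 -0.824  0.03 ] turn [0.123 0.    0.052]
[ 0.525 -0.021  0.268]
shift [-0.184 -0.828 -0.077] turn [ 0.123 -0.     0.052]
[ 0.509 -0.102  0.288]
shift [-0.036 -0.909 -0.17 ] turn [0.129 0.    0.055]
[ 0.472 -0.186  0.298]
```

```bash
python3 - <<'E'
from h import *
a=pose()
for r,az,z,yaw,th in ((.672,-4,.165,-11,-1),(.67,-12,.19,-15,0),(.665,-20.9,.21,-19.2,1)):
    c=np.radians(az);a=sc2([r*np.cos(c),r*np.sin(c),z],yaw,th,*a);print(a[0].round(3))
E
```

```text
shift [-0.263 -0.827  0.181] turn [0.121 0.167 0.058]
[ 0.54  -0.023  0.265]
shift [-0.264 -0.845 -0.085] turn [0.117 0.033 0.064]
[ 0.529 -0.107  0.292]
shift [-0.168 -0.94  -0.157] turn [0.122 0.033 0.069]
[ 0.499 -0.196  0.314]
```

Emit:
apply_moves([
  [[-0.01,-0.04,0.01],[0.005,0.02,0.003],0],
  [[-0.03,-0.12,0.025],[0.017,0.04,0.008],0],
  [[-0.07,-0.24,0.05],[0.035,0.065,0.017],0],
  [[-0.115,-0.38,0.08],[0.055,0.095,0.027],0],
  [[-0.165,-0.53,0.11],[0.077,0.12,0.037],0],
  [[-0.22,-0.69,0.15],[0.1,0.145,0.048],0],
  [[-0.263,-0.827,0.18],[0.121,0.167,0.058],0],
])

```text
time: 18.75
ee_pos: [0.5403, -0.0243, 0.2654]
tcp_rot: [180.0, 62.0, 168.9]
wrist_force: [-0.4, 0.2, -3.7]
opening: 0.0184
grasp_force: 122.3
```

Emit:
apply_moves([
  [[-0.04,-0.15,0],[0.02,0.006,0.012],0],
  [[-0.085,-0.3,-0.01],[0.042,0.012,0.023],0],
  [[-0.14,-0.45,-0.03],[0.063,0.018,0.034],0],
  [[-0.185,-0.59,-0.05],[0.083,0.024,0.045],0],
  [[-0.22,-0.7,-0.065],[0.1,0.03,0.055],0],
  [[-0.25,-0.79,-0.08],[0.11,0.033,0.061],0],
  [[-0.264,-0.845,-0.085],[0.117,0.033,0.064],0],
  [[-0.264,-0.845,-0.085],[0.117,0.033,0.064],0],
])

```text
time: 19.55
ee_pos: [0.5287, -0.1076, 0.2923]
tcp_rot: [179.9, 61.0, 164.9]
wrist_force: [0.5, -0.3, -1.7]
opening: 0.0181
grasp_force: 122.3
```

```bash
cat >> kn2.py <<'E'
m=np.zeros((420,560),bool);m[170:260,300:400]=1
hsv=cv2.cvtColor(im,cv2.COLOR_RGB2HSV)
m&=(hsv[...,1]<50)&(hsv[...,2]>170)&(abs(P[...,2]-.2)<.025)
f=P[m]
if len(f)>50:
    c=np.linalg.lstsq(np.c_[f[:,:2],np.ones(len(f))],f[:,2],rcond=None)[0];print('pan slope deg',np.degrees(c[:2]),len(f),f.min(0),f.max(0))
E
python3 kn2.py;  python3 - <<'E'
from h import *
a=pose()
for r,az,z,yaw,th in ((.665,-20.9,.21,-19.2,1),):
    c=np.radians(az);a=sc2([r*np.cos(c),r*np.sin(c),z],yaw,th,*a);print(a[0].round(3))
E
```

```text
19.55 [ 0.5287 -0.1076  0.2923] [ 0.5 -0.3 -1.7] [179.9  61.  164.9] [ -9.6 -44.  -47.6  25.5  -4.7   2.7]
k 33 [357. 191.] [ 0.645 -0.115  0.207] bin [ 0.078 -0.347  0.207]
k 33 [379. 195.] [ 0.635 -0.162  0.208] bin [ 0.067 -0.393  0.208]
k 36 [358. 200.] [ 0.625 -0.116  0.209] bin [ 0.058 -0.347  0.209]
k 30 [368. 199.] [ 0.626 -0.138  0.209] bin [ 0.059 -0.369  0.209]
k 34 [376. 204.] [ 0.616 -0.154  0.209] bin [ 0.048 -0.385  0.209]
k 12 [220. 214.] [0.625 0.21  0.037] bin [ 0.07  -0.022  0.037]
k 11 [204. 215.] [0.624 0.25  0.037] bin [0.07  0.018 0.037]
k 19 [212. 215.] [0.622 0.229 0.038] bin [ 0.068 -0.002  0.038]
pan slope deg [-6.34314883  1.71861322] 391 [ 0.54868565 -0.20649641  0.17560176] [ 0.64496119 -0.08677483  0.22462952]
shift [-0.167 -0.937 -0.155] turn [0.121 0.033 0.067]
[ 0.499 -0.196  0.314]
```

```bash
python3 - <<'E'
from h import *
a=pose()
c=np.radians(-20.9);r=.655
a=sc2([r*np.cos(c),r*np.sin(c),.21],-19.2,-1.5,*a);print(a[0].round(3))
print('lip in tray', Ro.from_euler('z',19.2,degrees=True).apply([r*np.cos(c)-.573,r*np.sin(c)+.219,0]))
for x,z,th in ((.03,.205,8),(.015,.205,16),(.005,.205,24),(-.005,.205,32),(-.01,.205,40),(-.015,.205,48)):
    sc2(stp(x,0,z),-19.2,th,*a)
E
```

```text
shift [-0.048 -0.924 -0.253] turn [ 0.123 -0.05   0.065]
[ 0.486 -0.191  0.308]
lip in tray [ 0.04156225 -0.00105355  0.        ]
shift [-0.169  0.011 -0.015] turn [0.    0.317 0.   ]
shift [-0.313  0.011 -0.059] turn [0.    0.583 0.   ]
shift [-0.466  0.011 -0.031] turn [0.   0.85 0.  ]
shift [-0.601  0.011  0.024] turn [0.    1.117 0.   ]
shift [-0.737  0.011  0.147] turn [ 0.     1.383 -0.   ]
shift [-0.848  0.011  0.29 ] turn [0.   1.65 0.  ]
```

Emit:
apply_moves([
  [[0,-0.04,-0.01],[0.005,-0.01,0.003],0],
  [[-0.006,-0.13,-0.035],[0.017,-0.02,0.009],0],
  [[-0.012,-0.27,-0.075],[0.036,-0.03,0.019],0],
  [[-0.02,-0.43,-0.12],[0.057,-0.04,0.03],0],
  [[-0.03,-0.59,-0.16],[0.078,-0.05,0.041],0],
  [[-0.038,-0.73,-0.2],[0.097,-0.05,0.051],0],
  [[-0.044,-0.84,-0.23],[0.112,-0.05,0.059],0],
  [[-0.048,-0.9,-0.247],[0.12,-0.05,0.063],0],
  [[-0.048,-0.92,-0.25],[0.123,-0.05,0.065],0],
  [[-0.048,-0.92,-0.25],[0.123,-0.05,0.065],0],
])

```text
time: 20.6
ee_pos: [0.486, -0.1909, 0.3083]
tcp_rot: [180.0, 62.5, 160.8]
wrist_force: [0.0, -0.2, -3.7]
opening: 0.0185
grasp_force: 122.3
```

```bash
python3 st2.py s7 340 440 160 290 170 300 150 250; python3 - <<'E'
from h import *
a=pose()
for x,z,th in ((.02,.205,6),(-.003,.20,12),(-.012,.195,18),(-.015,.19,24),(-.015,.19,32),(-.015,.19,36)):
    b=sc2(stp(x,0,z),-19.2,th,*a)
for x,z,th in ((-.015,.19,42),(-.015,.19,50),(-.015,.192,58)):
    sc2(stp(x,0,z),-19.2,th,*b)
import kn
im,P,K,T=grab('top');kn.knobs((340,440,160,260),im,P)
E
```

```text
20.6 [ 0.486  -0.1909  0.3083] [ 0.  -0.2 -3.7] [180.   62.5 160.8] [-22.7 -48.2 -48.5  27.2   3.1  -1.6]
shift [-0.068  0.002 -0.124] turn [0.001 0.25  0.   ]
shift [-0.081  0.002 -0.247] turn [0.001 0.45  0.001]
shift [-0.152  0.002 -0.229] turn [0.001 0.65  0.001]
shift [-0.241  0.002 -0.143] turn [0.001 0.85  0.001]
shift [-0.422  0.002  0.001] turn [1.000e-03 1.116e+00 1.000e-03]
shift [-0.505  0.002  0.082] turn [1.00e-03 1.25e+00 1.00e-03]
shift [-0.17  -0.     0.036] turn [0.  0.2 0. ]
shift [-0.388  0.     0.111] turn [0.    0.467 0.   ]
shift [-0.603 -0.     0.197] turn [-0.     0.733  0.   ]
k 36 [402. 207.] [ 0.604 -0.206  0.226] bin [ 0.035 -0.436  0.226]
k 37 [425. 213.] [ 0.59  -0.253  0.227] bin [ 0.019 -0.483  0.227]
k 36 [403. 216.] [ 0.585 -0.206  0.228] bin [ 0.015 -0.436  0.228]
k 37 [413. 217.] [ 0.582 -0.226  0.227] bin [ 0.012 -0.456  0.227]
k 37 [421. 221.] [ 0.573 -0.244  0.228] bin [ 0.002 -0.473  0.228]
```

View pics/s7.png

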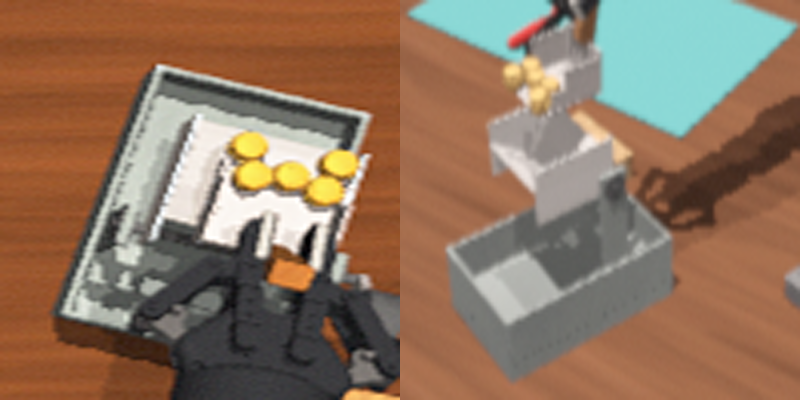

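The left panel shows five knobs on the pan above the bucket mouth, laterally centred (y ≈ -2 mm in the tray frame). Next I'll tilt in place, pull back, then pour.

```bash
python3 - <<'E'
from h import *
a=pose()
for x,z,th in ((.036,.208,4),(.028,.206,8),(.012,.202,11),(-.004,.198,13),(-.012,.194,15),(-.014,.19,18),(-.014,.19,21),(-.014,.19,24),(-.014,.19,27),(-.014,.19,30),(-.014,.19,34)):
    b=sc2(stp(x,.002,z),-19.2,th,*a)
for x,z,th in ((-.014,.19,40),(-.014,.19,46),(-.014,.19,52),(-.012,.192,58)):
    c=sc2(stp(x,.002,z),-19.2,th,*b)
E
```

```text
shift [-0.113  0.021 -0.011] turn [0.001 0.183 0.001]
shift [-0.169  0.021 -0.04 ] turn [0.001 0.316 0.001]
shift [-0.141  0.021 -0.134] turn [0.001 0.416 0.001]
shift [-0.085  0.021 -0.236] turn [0.001 0.483 0.001]
shift [-0.066  0.021 -0.264] turn [0.001 0.55  0.001]
shift [-0.098  0.021 -0.224] turn [0.001 0.65  0.001]
shift [-0.173  0.021 -0.181] turn [0.001 0.75  0.001]
shift [-0.246  0.021 -0.134] turn [0.001 0.85  0.001]
shift [-0.316  0.021 -0.083] turn [0.001 0.95  0.001]
shift [-0.384  0.021 -0.028] turn [1.00e-03 1.05e+00 1.00e-03]
shift [-0.469  0.021  0.049] turn [1.000e-03 1.183e+00 1.000e-03]
shift [-0.17  -0.     0.036] turn [0.  0.2 0. ]
shift [-0.334 -0.     0.089] turn [-0.   0.4  0. ]
shift [-0.493 -0.     0.16 ] turn [-0.   0.6 -0. ]
shift [-0.67  -0.     0.237] turn [-0.   0.8 -0. ]
```

Emit:
apply_moves([
  [[-0.06,0.01,-0.005],[0,0.09,0],0],
  [[-0.113,0.02,-0.011],[0,0.18,0],0],
  [[-0.15,0.02,-0.03],[0,0.26,0],0],
  [[-0.165,0.02,-0.04],[0,0.3,0],0],
  [[-0.157,0.02,-0.06],[0,0.32,0],0],
  [[-0.142,0.02,-0.085],[0,0.335,0],0],
  [[-0.122,0.02,-0.12],[0,0.36,0],0],
  [[-0.1,0.02,-0.157],[0,0.385,0],0],
  [[-0.078,0.02,-0.194],[0,0.41,0],0],
  [[-0.056,0.02,-0.23],[0,0.435,0],0],
  [[-0.036,0.02,-0.262],[0,0.46,0],0],
  [[-0.025,0.02,-0.282],[0,0.475,0],0],
  [[-0.02,0.02,-0.29],[0,0.483,0],0],
  [[-0.02,0.02,-0.29],[0,0.483,0],0],
])

```text
time: 22.15
ee_pos: [0.4632, -0.1808, 0.3237]
tcp_rot: [-180.0, 48.0, 160.8]
wrist_force: [0.6, 0.1, -3.4]
opening: 0.0186
grasp_force: 122.4
```

```bash
python3 - <<'E'
from h import *
import kn
o=sensors.get_obs();print(o['q'].round(1),o['wrist_force'])
im,P,K,T=grab('top');kn.knobs((340,440,160,260),im,P)
a=pose()
for x,z,th in ((-.014,.192,16),(-.014,.19,20),(-.014,.19,24),(-.014,.19,28),(-.014,.19,32),(-.014,.19,36),(-.014,.19,40)):
    b=sc2(stp(x,.002,z),-19.2,th,*a)
for x,z,th in ((-.014,.19,46),(-.014,.19,52),(-.014,.19,58),(-.012,.192,62)):
    c=sc2(stp(x,.002,z),-19.2,th,*b)
E
```

```text
[-22.3 -41.8 -35.9  47.9   2.3  -2.1] [ 0.59631634  0.06182202 -3.40214533]
k 11 [412. 225.] [ 0.572 -0.243  0.15 ] bin [ 0.001 -0.472  0.15 ]
k 26 [394. 229.] [ 0.559 -0.189  0.215] bin [-0.01  -0.418  0.215]
k 36 [396. 239.] [ 0.538 -0.19   0.221] bin [-0.031 -0.418  0.221]
k 33 [405. 239.] [ 0.538 -0.209  0.22 ] bin [-0.032 -0.437  0.22 ]
k 33 [413. 244.] [ 0.526 -0.225  0.221] bin [-0.044 -0.453  0.221]
shift [-0.049  0.005  0.019] turn [0.    0.101 0.   ]
shift [-0.146  0.005  0.061] turn [0.    0.234 0.   ]
shift [-0.256  0.005  0.096] turn [0.    0.368 0.   ]
shift [-0.363  0.005  0.14 ] turn [0.    0.501 0.   ]
shift [-0.467  0.005  0.19 ] turn [0.    0.634 0.   ]
shift [-0.567  0.005  0.248] turn [0.    0.768 0.   ]
shift [-0.663  0.005  0.312] turn [0.    0.901 0.   ]
shift [-0.17   0.     0.036] turn [0.  0.2 0. ]
shift [-0.334 -0.     0.089] turn [0.  0.4 0. ]
shift [-0.493 -0.     0.16 ] turn [0.  0.6 0. ]
shift [-0.62  -0.     0.204] turn [-0.     0.733 -0.   ]
```

Emit:
apply_moves([
  [[-0.049,0,0.019],[0,0.1,0],0],
  [[-0.095,0,0.04],[0,0.17,0],0],
  [[-0.146,0,0.061],[0,0.234,0],0],
  [[-0.2,0,0.08],[0,0.3,0],0],
  [[-0.256,0,0.096],[0,0.368,0],0],
  [[-0.31,0,0.118],[0,0.434,0],0],
  [[-0.363,0,0.14],[0,0.5,0],0],
  [[-0.415,0,0.165],[0,0.567,0],0],
  [[-0.467,0,0.19],[0,0.634,0],0],
  [[-0.567,0,0.248],[0,0.768,0],0],
  [[-0.663,0,0.312],[0,0.9,0],0],
  [[-0.663,0,0.312],[0,0.9,0],0],
])

```text
time: 23.4
ee_pos: [0.5291, -0.2037, 0.3513]
tcp_rot: [180.0, 20.9, 160.8]
wrist_force: [-0.1, 0.2, -1.7]
opening: 0.0185
grasp_force: 122.3
```

Emit:
apply_moves([
  [[-0.08,0,0.018],[0,0.1,0],0],
  [[-0.17,0,0.036],[0,0.2,0],0],
  [[-0.25,0,0.06],[0,0.3,0],0],
  [[-0.334,0,0.089],[0,0.4,0],0],
  [[-0.41,0,0.125],[0,0.5,0],0],
  [[-0.41,0,0.125],[0,0.5,0],0],
  [[-0.41,0,0.125],[0,0.5,0],0],
  [[-0.41,0,0.125],[0,0.5,0],0],
  [[-0.41,0,0.125],[0,0.5,0],0],
  [[-0.41,0,0.125],[0,0.5,0],0],
])

```text
time: 24.4
ee_pos: [0.5669, -0.2169, 0.3558]
tcp_rot: [-180.0, 6.1, 160.8]
wrist_force: [-0.1, 0.1, -0.9]
opening: 0.0183
grasp_force: 122.3
```

```bash
python3 st2.py s8 340 440 160 290 170 300 150 250; python3 -c "
from kn import *
im,P,K,T=grab('top');knobs((185,500,100,330),im,P)
im,P,K,T=grab('scene');print('scene');knobs((100,500,120,330),im,P)"
```

```text
24.4 [ 0.5669 -0.2169  0.3558] [-0.1  0.1 -0.9] [-180.     6.1  160.8] [-21.    9.2  20.3  95.    0.2  -1.8]
k 21 [383. 199.] [ 0.65  -0.202  0.038] bin [ 0.08  -0.434  0.038]
k 22 [398. 198.] [ 0.651 -0.24   0.038] bin [ 0.081 -0.472  0.038]
k 12 [220. 214.] [0.625 0.21  0.038] bin [ 0.07  -0.021  0.038]
k 9 [204. 215.] [0.624 0.25  0.038] bin [0.07  0.019 0.038]
k 18 [212. 216.] [0.622 0.23  0.037] bin [ 0.068 -0.001  0.037]
scene
```

View pics/s8.png

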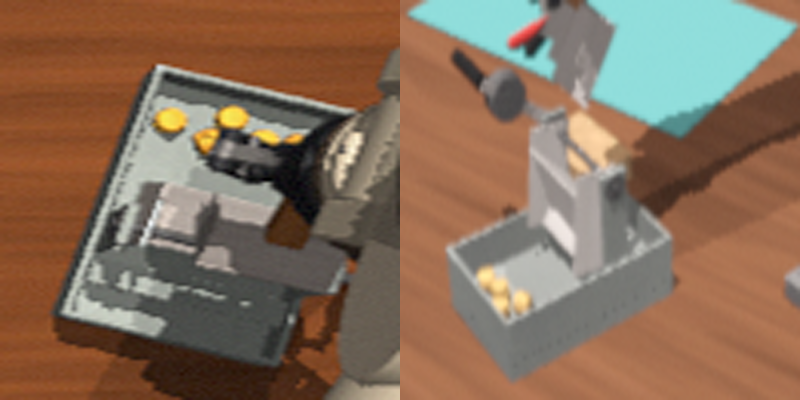

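The tray now holds the five poured knobs at (170,120), (232,115), (205,138), (265,138) and (292,140). The bucket has dumped and the pan is empty. Next I'll take the scoop back to the bench.

```bash
python3 - <<'E'
from h import *
a=pose()
for lip,yaw,th in ((stp(-.014,.002,.26),-19.2,53),([.60,-.145,.25],-15,40),([.62,-.06,.2],-8,28),([.64,.015,.12],0,12),([.64,.015,.05],0,3)):
    a=sc2(lip,yaw,th,*a);print(a[0].round(3))
E
```

```text
shift [-0.022  0.005 -0.705] turn [ 0.    -0.065  0.   ]
[ 0.562 -0.215  0.426]
shift [0.236 0.742 0.104] turn [-0.035 -0.433 -0.136]
[ 0.566 -0.137  0.412]
shift [0.544 0.791 0.442] turn [-0.106 -0.4   -0.208]
[ 0.553 -0.052  0.351]
shift [0.808 0.622 0.721] turn [-0.176 -0.532 -0.202]
[0.533 0.013 0.247]
shift [ 0.787 -0.     0.439] turn [ 0.  -0.3  0. ]
[0.515 0.013 0.158]
```

Emit:
apply_moves([
  [[0,0,-0.35],[0,-0.03,0],0],
  [[-0.02,0,-0.7],[0,-0.06,0],0],
  [[-0.02,0,-0.7],[0,-0.06,0],0],
])

```text
time: 24.9
ee_pos: [0.5621, -0.2152, 0.4303]
tcp_rot: [-180.0, 8.3, 160.8]
wrist_force: [0.3, -0.7, -1.1]
opening: 0.0182
grasp_force: 122.4
```

Emit:
apply_moves([
  [[0.12,0.37,0.05],[-0.018,-0.22,-0.07],0],
  [[0.236,0.74,0.1],[-0.035,-0.433,-0.136],0],
])

```text
time: 25.1
ee_pos: [0.5676, -0.1385, 0.4094]
tcp_rot: [180.0, 20.9, 165.0]
wrist_force: [0.4, 0.7, -0.7]
opening: 0.0185
grasp_force: 122.3
```

Emit:
apply_moves([
  [[0.27,0.4,0.22],[-0.05,-0.2,-0.1],0],
  [[0.54,0.79,0.44],[-0.106,-0.4,-0.208],0],
  [[0.54,0.79,0.44],[-0.106,-0.4,-0.208],0],
])

```text
time: 25.4
ee_pos: [0.5493, -0.0505, 0.3443]
tcp_rot: [180.0, 32.6, 172.2]
wrist_force: [-0.4, 0.5, -1.3]
opening: 0.0186
grasp_force: 122.3
```

Emit:
apply_moves([
  [[0.4,0.31,0.36],[-0.09,-0.27,-0.1],0],
  [[0.81,0.62,0.72],[-0.176,-0.53,-0.2],0],
  [[0.81,0.62,0.72],[-0.176,-0.53,-0.2],0],
  [[0.81,0.62,0.72],[-0.176,-0.53,-0.2],0],
])

```text
time: 25.8
ee_pos: [0.5257, 0.0142, 0.2284]
tcp_rot: [179.9, 47.5, -179.9]
wrist_force: [-1.5, -0.2, -4.7]
opening: 0.0182
grasp_force: 122.4
```

Emit:
apply_moves([
  [[0.26,0,0.15],[0,-0.1,0],0],
  [[0.52,0,0.29],[0,-0.2,0],0],
  [[0.79,0,0.44],[0,-0.3,0],0],
  [[0.79,0,0.44],[0,-0.3,0],0],
  [[0.79,0,0.44],[0,-0.3,0],0],
])

```text
time: 26.3
ee_pos: [0.5143, 0.0127, 0.1607]
tcp_rot: [179.8, 57.8, 179.8]
wrist_force: [0.2, 0.5, 0.6]
opening: 0.0182
grasp_force: 122.3
```

```bash
cat > pan.py <<'E'
from h import *
o=sensors.get_obs();print(o['time'],o['ee_pos'].round(4),o['wrist_force'].round(1),o['tcp_rot'].round(1),o['q'].round(1))
im,P,K,T=grab('top');hsv=cv2.cvtColor(im,cv2.COLOR_RGB2HSV)
m=np.zeros((420,560),bool);m[190:270,265:320]=1
m&=(hsv[...,1]<50)&(hsv[...,2]>170)&(P[...,2]<.1)
f=P[m]
print(len(f),np.percentile(f,[1,50,99],axis=0).round(3).tolist())
yc=np.median(f[:,1]);q=f[abs(f[:,1]-yc)<.024]
for a in np.arange(.54,.7,.008):
    s=(q[:,0]>=a)&(q[:,0]<a+.008)
    if s.sum()>5: print(a.round(3),s.sum(),np.median(q[s,2]).round(4))
E
python3 pan.py; python3 - <<'E'
from kn import *
im,P,K,T=grab('top');knobs((185,500,100,330),im,P)
h=cv2.cvtColor(im,cv2.COLOR_RGB2HSV)
m=np.zeros((420,560),bool);m[150:190,250:320]=1;m&=(P[...,2]>.02)
print('neck',np.nanmin(P[m],0),np.nanmax(P[m],0))
E
```

```text
26.3 [0.5143 0.0127 0.1607] [0.2 0.5 0.6] [179.8  57.8 179.8] [  2.2 -44.8 -60.7  16.3  -1.8   1.3]
622 [[0.557, -0.024, 0.001], [0.599, 0.012, 0.055], [0.627, 0.046, 0.091]]
0.564 22 0.0558
0.572 26 0.0562
0.58 38 0.0554
0.588 57 0.0564
0.596 65 0.0548
0.604 68 0.054
0.612 64 0.0539
0.62 54 0.052
k 23 [383. 199.] [ 0.65  -0.202  0.038] bin [ 0.081 -0.434  0.038]
k 23 [398. 198.] [ 0.651 -0.24   0.039] bin [ 0.08  -0.472  0.039]
k 12 [393. 205.] [ 0.633 -0.226  0.039] bin [ 0.063 -0.457  0.039]
k 21 [406. 206.] [ 0.631 -0.258  0.037] bin [ 0.059 -0.49   0.037]
k 11 [415. 207.] [ 0.627 -0.281  0.04 ] bin [ 0.055 -0.512  0.04 ]
k 12 [220. 214.] [0.625 0.21  0.038] bin [ 0.07  -0.022  0.038]
k 12 [204. 215.] [0.624 0.249 0.039] bin [0.07  0.018 0.039]
k 20 [212. 216.] [0.622 0.23  0.038] bin [ 0.067 -0.001  0.038]
neck [ 0.71925894 -0.01882392  0.02000832] [0.77272453 0.09494575 0.05899249]
```

```bash
python3 - <<'E'
from h import *
p,R=pose()
a=sc2([.64,.015,.05],0,3.2)
for z,th in ((.05,3),(.02,1),(.006,0)): sc2([.668,.015,z],0,th,p,R)
E
```

```text
shift [0.046 0.007 0.025] turn [ 0.001  0.01  -0.004]
shift [-0.097  0.008  0.261] turn [ 0.001  0.003 -0.004]
shift [0.215 0.007 0.412] turn [ 0.001 -0.064 -0.004]
shift [0.363 0.007 0.483] turn [ 0.001 -0.097 -0.004]
```

Emit:
apply_moves([
  [[-0.097,0,0.26],[0,0,0],0],
  [[0.06,0,0.335],[0,-0.03,0],0],
  [[0.215,0,0.412],[0,-0.064,0],0],
  [[0.3,0,0.455],[0,-0.08,0],0],
  [[0.33,0,0.47],[0,-0.09,0],0],
  [[0.33,0,0.47],[0,-0.09,0],0],
])

```text
time: 27.0
ee_pos: [0.537, 0.0129, 0.1077]
tcp_rot: [179.8, 60.6, 179.8]
wrist_force: [-0.1, 0.0, -1.7]
opening: 0.0182
grasp_force: 122.3
```

```bash
python3 pan.py
```

```text
27.0 [0.537  0.0129 0.1077] [-0.1  0.  -1.7] [179.8  60.6 179.8] [  2.1 -35.8 -64.5   0.7  -1.8   1.1]
662 [[0.579, -0.02, -0.001], [0.622, 0.013, 0.007], [0.654, 0.046, 0.096]]
0.572 8 0.0975
0.58 21 0.0912
0.588 31 0.089
0.596 42 0.0467
0.604 39 0.0056
0.612 58 0.0067
0.62 56 0.0061
0.628 61 0.0064
0.636 53 0.0057
0.644 54 0.0053
0.652 21 0.0031
```

Emit:
apply_moves([
  [[0.015,0,0.008],[0,0,0],0],
  [[0.03,0,0.017],[0,0,0],0],
  [[0.035,0,0.02],[0,0,0],0],
  [[0.035,0,0.02],[0,0,0],0],
], force=40)

```text
time: 27.45
ee_pos: [0.5367, 0.0129, 0.1037]
tcp_rot: [179.8, 60.7, 179.8]
wrist_force: [-2.0, -1.1, 4.2]
opening: 0.019
grasp_force: 123.0
```

Emit:
apply_moves([
  [[0,0,0],[0,0,0],0.3],
  [[0,0,0],[0,0,0],0.4],
  [[0,0,0],[0,0,0],0.6],
  [[0,0,0],[0,0,0],0.6],
  [[0,0,0],[0,0,0],0.6],
  [[0,0,0],[0,0,0],0.6],
])

```text
time: 28.05
ee_pos: [0.5357, 0.0129, 0.1015]
tcp_rot: [179.8, 60.5, 179.8]
wrist_force: [0.3, 0.3, -0.6]
opening: 0.0512
grasp_force: 0.0
```

```bash
python3 pan.py; python3 - <<'E'
from h import *
print(sensors.get_obs()['opening'])
E
```

```text
28.05 [0.5357 0.0129 0.1015] [ 0.3  0.3 -0.6] [179.8  60.5 179.8] [  2.1 -35.4 -65.   -0.1  -1.8   1.1]
694 [[0.575, -0.019, -0.003], [0.62, 0.013, 0.003], [0.654, 0.046, 0.092]]
0.58 21 0.0364
0.588 41 0.002
0.596 55 0.0024
0.604 59 0.0023
0.612 60 0.0026
0.62 58 0.0011
0.628 59 0.0018
0.636 57 0.0027
0.644 54 0.0015
0.652 22 0.0011
0.05115943607422127
```

```bash
python3 - <<'E'
from h import *
p,R=pose();g=p+R.apply([0,0,.054]);print(g)
a=rel(g+[0,0,.003],Rt(180,-45)); a=rel(g+[0,0,.005],Rt(180,-31))
b=rel(g-Rt(180,-31).apply([0,0,.09]),Rt(180,-31),*a);print(b[0])
# bar dumped geometry
print('bar dumped',stp(-.035+.074,-.106,.02+.115+.059),'upright',stp(-.085,-.106,.216))
im,P,K,T=grab('top');hsv=cv2.cvtColor(im,cv2.COLOR_RGB2HSV)
m=np.zeros((420,560),bool);m[170:290,400:500]=1
m&=(P[...,2]>.17)&(hsv[...,2]<60);q=P[m]
if len(q): print(len(q),np.percentile(q,[2,50,98],axis=0).round(3).tolist(),cv2.minAreaRect((q[:,:2]*1000).astype(np.float32)))
m=np.zeros((420,560),bool);m[170:290,400:500]=1;m&=(P[...,2]>.1);q=P[m];print(len(q),np.percentile(q,[2,50,98],axis=0).round(3).tolist())
E
```

```text
[0.58273404 0.01294943 0.07492961]
shift [-0.17   0.001  0.005] turn [ 0.001  0.516 -0.003]
shift [-0.309  0.001  0.045] turn [ 0.002  0.982 -0.003]
shift [ 0.026 -0.    -0.857] turn [0. 0. 0.]
[0.50856855 0.01294943 0.1983617 ]
bar dumped [ 0.57497081 -0.33192969  0.194     ] upright [ 0.45786814 -0.29115023  0.216     ]
243 [[0.537, -0.359, 0.172], [0.57, -0.323, 0.199], [0.585, -0.284, 0.204]] ((554.712890625, -321.494873046875), (66.70750427246094, 55.20054244995117), 70.75357818603516)
1051 [[0.51, -0.354, 0.107], [0.552, -0.279, 0.148], [0.584, -0.222, 0.203]]
```

Emit:
apply_moves([
  [[-0.04,0,0],[0,0.12,0],0.7],
  [[-0.09,0,0.002],[0,0.27,0],0.7],
  [[-0.17,0,0.005],[0,0.516,0],0.7],
  [[-0.24,0,0.025],[0,0.75,0],0.7],
  [[-0.309,0,0.045],[0,0.98,0],0.7],
  [[-0.309,0,0.045],[0,0.98,0],0.7],
])

```text
time: 28.75
ee_pos: [0.5575, 0.0129, 0.1285]
tcp_rot: [179.9, 31.1, 179.9]
wrist_force: [0.3, -0.4, 0.3]
opening: 0.0598
grasp_force: 0.0
```

Emit:
apply_moves([
  [[0,0,-0.3],[0,0,0],0.7],
  [[0,0,-0.65],[0,0,0],0.7],
  [[0,0,-0.95],[0,0,0],0.7],
  [[0,0,-0.95],[0,0,0],0.7],
])

```text
time: 29.15
ee_pos: [0.5058, 0.0128, 0.2112]
tcp_rot: [179.9, 31.6, 179.9]
wrist_force: [0.5, 0.8, 0.3]
opening: 0.0601
grasp_force: 0.0
```

```bash
python3 pan.py|head -2; python3 - <<'E'
from h import *
a=pose();R=Rt(250.8,0)
b=stp(.039,-.118,.194);print(b)
for i,(yaw,tilt,f) in enumerate(((200,-10,.3),(228,0,.65),(250.8,0,1))):
    g0=np.array([.53,.0,.22]) 
    g=g0+(b+[0,0,.075]-g0)*f; g[2]=max(g[2],.25)
    a=rel(g,Rt(yaw,tilt),*a);print(a[0].round(3))
E
```

```text
29.15 [0.5058 0.0128 0.2112] [0.5 0.8 0.3] [179.9  31.6 179.9] [  1.8 -28.5 -34.1  52.9  -0.9   1.6]
699 [[0.582, -0.019, -0.004], [0.62, 0.013, 0.002], [0.654, 0.046, 0.039]]
[ 0.57102441 -0.34326221  0.194     ]
shift [-0.729 -1.188 -0.661] turn [-0.234  0.708 -0.629]
[ 0.533 -0.106  0.303]
shift [ 0.175 -1.178 -0.058] turn [-0.081  0.327 -0.931]
[ 0.557 -0.223  0.306]
shift [ 0.797 -0.911 -0.172] turn [ 0.    0.   -0.76]
[ 0.571 -0.343  0.323]
```

Emit:
apply_moves([
  [[-0.4,-0.1,-0.6],[-0.05,0.25,-0.15],0.4],
  [[-0.73,-0.5,-0.7],[-0.15,0.5,-0.4],0.4],
  [[-0.73,-1,-0.7],[-0.234,0.7,-0.63],0.4],
  [[-0.73,-1,-0.7],[-0.234,0.7,-0.63],0.4],
  [[-0.73,-1,-0.7],[-0.234,0.7,-0.63],0.4],
])

```text
time: 29.7
ee_pos: [0.5338, -0.0901, 0.3026]
tcp_rot: [179.9, 9.7, -160.1]
wrist_force: [-0.5, 0.5, -1.2]
opening: 0.0344
grasp_force: 0.0
```

Emit:
apply_moves([
  [[0.17,-1,-0.06],[-0.08,0.33,-0.93],0.4],
  [[0.17,-1,-0.06],[-0.08,0.33,-0.93],0.4],
  [[0.17,-1,-0.06],[-0.08,0.33,-0.93],0.4],
  [[0.17,-1,-0.06],[-0.08,0.33,-0.93],0.4],
])

```text
time: 30.1
ee_pos: [0.55, -0.1883, 0.3052]
tcp_rot: [179.8, -0.3, -131.9]
wrist_force: [0.0, 0.6, 0.2]
opening: 0.0338
grasp_force: 0.0
```

```bash
python3 - <<'E'
from h import *
a=pose();R=Rt(250.8,0);print(a[0],sensors.get_obs()['opening'],sensors.get_obs()['q'].round(1))
b=stp(.039,-.118,.194)
a=rel(b+[0,0,.075],R,*a)
E
```

```text
[ 0.54998351 -0.18829939  0.30523197] 0.03375907986596413 [-18.8   9.6  15.4  96.   -0.2 -66.9]
shift [ 1.014 -1.191 -0.176] turn [ 0.008 -0.008 -0.757]
```

Emit:
apply_moves([
  [[0.4,-0.45,-0.17],[0,0,-0.25],0.4],
  [[0.85,-1,-0.17],[0,0,-0.5],0.4],
  [[0.85,-1,-0.17],[0,0,-0.75],0.4],
  [[0.85,-1,-0.17],[0,0,-0.75],0.4],
  [[0.85,-1,-0.17],[0,0,-0.75],0.4],
])

```text
time: 30.6
ee_pos: [0.5673, -0.3174, 0.3233]
tcp_rot: [179.8, -0.1, -109.7]
wrist_force: [0.3, -0.3, -0.5]
opening: 0.0344
grasp_force: 0.0
```

```bash
python3 - <<'E'
from h import *
a=pose();R=Rt(250.8,0);print(a[0],sensors.get_obs()['opening'],sensors.get_obs()['q'].round(1))
b=stp(.039,-.118,.194)
rel(b+[0,0,.075],R,*a)
# check bar location with wrist cam depth
im,P,K,T=grab('wrist');hsv=cv2.cvtColor(im,cv2.COLOR_RGB2HSV)
c=Ro.from_euler('z',19.2,degrees=True)
q=P.reshape(-1,3)-[.573,-.219,.02];q=c.apply(q);v=hsv[...,2].reshape(-1)
m=(q[:,2]>.14)&(q[:,2]<.2)&(q[:,1]<-.08)&(q[:,1]>-.15)&(v<90)&(abs(q[:,0]-.039)<.04)
s=q[m];print(len(s)); 
if len(s): print(np.percentile(s,[1,50,99],axis=0).round(4).tolist())
s=s[s[:,2]>np.percentile(s[:,2],90)];print('top line x',np.median(s,0))
E
```

```text
[ 0.56728978 -0.31735867  0.32325148] 0.03438938876618459 [-2.920e+01  2.040e+01  3.050e+01  1.002e+02 -1.000e-01 -9.950e+01]
shift [ 0.231 -0.122  0.003] turn [ 0.006 -0.003 -0.016]
2734
[[0.0006, -0.1391, 0.1417], [0.0357, -0.1028, 0.1798], [0.0458, -0.081, 0.1829]]
top line x [ 0.03848424 -0.11189474  0.18225177]
```

Emit:
apply_moves([
  [[0.23,-0.12,0],[0,0,-0.016],0.4],
  [[0.23,-0.12,0],[0,0,-0.016],0.4],
  [[0.23,-0.12,0.3],[0,0,-0.016],0.4],
  [[0.23,-0.12,0.6],[0,0,-0.016],0.4],
  [[0.23,-0.12,0.8],[0,0,-0.016],0.4],
  [[0.23,-0.12,0.8],[0,0,-0.016],0.4],
])

```text
time: 31.25
ee_pos: [0.5699, -0.3412, 0.2419]
tcp_rot: [179.6, -0.1, -109.0]
wrist_force: [-1.2, 0.3, -0.3]
opening: 0.0344
grasp_force: 0.0
```

Emit:
apply_moves([
  [[0,0.05,-0.06],[0,0,0],0.4],
  [[0,0.12,-0.12],[0,0,0],0.4],
  [[0,0.2,-0.18],[0,0,0],0.4],
  [[0,0.28,-0.24],[0,0,0],0.4],
  [[0,0.37,-0.28],[0,0,0],0.4],
  [[0,0.47,-0.32],[0,0,0],0.4],
  [[0,0.58,-0.35],[0,0,0],0.4],
  [[0,0.7,-0.36],[0,0,0],0.4],
  [[0,0.8,-0.36],[0,0,0],0.4],
  [[0,0.9,-0.35],[0,0,0],0.4],
  [[0,0.9,-0.35],[0,0,0],0.4],
])

```text
time: 32.35
ee_pos: [0.4843, -0.3136, 0.2803]
tcp_rot: [179.8, -0.1, -109.1]
wrist_force: [1.2, -1.0, -0.9]
opening: 0.0339
grasp_force: 1.0
```

```bash
python3 - <<'E'
from h import *
a=pose();R=Rt(250.8,0);o=sensors.get_obs();print(a[0],o['wrist_force'],o['q'].round(1))
rel(stp(-.088,-.118,.212),R,*a)
rel(stp(-.075,-.118,.218),R,*a)
E
```

```text
[ 0.48429186 -0.31355337  0.28033744] [ 1.23574447 -1.01719271 -0.88819674] [ -32.9    8.4   11.2   93.    -0.2 -103.8]
shift [-0.006  0.353  0.145] turn [ 0.007 -0.004  0.005]
shift [-0.005  0.223  0.084] turn [ 0.007 -0.004  0.005]
```

Emit:
apply_moves([
  [[0,0.08,0.01],[0,0,0],0.4],
  [[0,0.16,0.05],[0,0,0],0.4],
  [[0,0.24,0.09],[0,0,0],0.4],
  [[0,0.3,0.115],[0,0,0],0.4],
  [[0,0.35,0.14],[0,0,0],0.4],
  [[0,0.35,0.14],[0,0,0],0.4],
  [[0,0.35,0.14],[0,0,0],0.4],
  [[0,0.35,0.14],[0,0,0],0.4],
])

```text
time: 33.15
ee_pos: [0.4527, -0.3026, 0.2665]
tcp_rot: [179.9, -0.1, -109.0]
wrist_force: [0.5, -0.4, 1.0]
opening: 0.0342
grasp_force: 0.0
```

Emit:
apply_moves([
  [[0,0,-0.25],[0,0,0],0.4],
  [[0,0,-0.6],[0,0,0],0.4],
  [[0,0,-0.9],[0,0,0],0.4],
  [[0,0,-0.9],[0,0,0],0.4],
])

```text
time: 33.55
ee_pos: [0.4534, -0.3028, 0.3607]
tcp_rot: [-179.8, -0.2, -109.0]
wrist_force: [0.5, -0.5, -0.1]
opening: 0.0345
grasp_force: 0.0
```

Emit:
apply_moves([
  [[0.3,0.5,0],[0,0,0],0.4],
  [[0.6,1,0],[0,0,0],0.4],
  [[0.6,1,0],[0,0,0],0.4],
  [[0.6,1,0],[0,0,0],0.4],
  [[0.6,1,0],[0,0,0],0.4],
  [[0.6,1,0],[0,0,0],0.4],
])

```text
time: 34.15
ee_pos: [0.3396, -0.3265, 0.3564]
tcp_rot: [179.8, -0.1, -109.0]
wrist_force: [-0.4, -0.5, -0.2]
opening: 0.034
grasp_force: 0.0
```

```bash
python3 pan.py; python3 - <<'E'
from kn import *
z=np.load('top.npz');P0=z['P'];im0=z['im'].astype(int)
im,P,K,T=grab('top');knobs((100,540,90,330),im,P)
d=P[...,2]-P0[...,2]
for n,(x0,x1,y0,y1) in dict(stand=(350,475,170,290),block=(415,475,285,326),meter=(262,318,280,318),neck=(258,318,150,190)).items():
    s=d[y0:y1,x0:x1];print(n,'frac changed>8mm',np.nanmean(abs(s)>.008).round(3))
hsv=cv2.cvtColor(im,cv2.COLOR_RGB2HSV)
m=np.zeros((420,560),bool);m[170:290,400:500]=1;m&=(P[...,2]>.2)&(hsv[...,2]<60);q=P[m]
print('bar',len(q),np.percentile(q,[2,50,98],axis=0).round(3).tolist())
m=np.zeros((420,560),bool);m[170:290,400:500]=1;m&=(P0[...,2]>.2)&(cv2.cvtColor(z['im'],cv2.COLOR_RGB2HSV)[...,2]<60);q=P0[m]
print('bar0',len(q),np.percentile(q,[2,50,98],axis=0).round(3).tolist())
E
```

```text
34.15 [ 0.3396 -0.3265  0.3564] [-0.4 -0.5 -0.2] [ 1.798e+02 -1.000e-01 -1.090e+02] [ -43.8   -4.2    6.8  101.1   -0.2 -114.8]
702 [[0.581, -0.019, -0.004], [0.62, 0.013, 0.002], [0.654, 0.046, 0.039]]
0.58 20 0.0355
0.588 44 0.002
0.596 58 0.0014
0.604 60 0.0019
0.612 55 0.0021
0.62 60 0.0024
0.628 60 0.0024
0.636 55 0.0022
0.644 54 0.0017
0.652 23 0.0003
k 22 [383. 199.] [ 0.651 -0.201  0.038] bin [ 0.082 -0.433  0.038]
k 23 [398. 198.] [ 0.651 -0.24   0.038] bin [ 0.081 -0.472  0.038]
k 13 [220. 214.] [0.625 0.209 0.039] bin [ 0.07  -0.022  0.039]
k 11 [204. 215.] [0.624 0.25  0.038] bin [0.07  0.018 0.038]
k 20 [212. 216.] [0.622 0.23  0.037] bin [ 0.067 -0.001  0.037]
stand frac changed>8mm 0.024
block frac changed>8mm 0.012
meter frac changed>8mm 0.019
neck frac changed>8mm 0.018
bar 211 [[0.444, -0.318, 0.203], [0.457, -0.289, 0.222], [0.489, -0.261, 0.227]]
bar0 206 [[0.444, -0.318, 0.202], [0.457, -0.289, 0.222], [0.489, -0.262, 0.227]]
```

```bash
python3 -c "
from workcell import bot
print(bot.job_done())"
```

```text
the job is handed in; nothing more can be done
None
```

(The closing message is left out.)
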